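# Lay a bearing cover hub-up in the assembly nest and hold it down

### The job

Take the rectangular bearing cover out of its slotted stand and lay it flat in the pocket of the assembly nest with its round hub facing up, fully home on the pocket floor, and let go of it. Then swing the nest's hold-down arm across the cover to its stop. Do not knock the loose parts on the bench about.

Things in the scene. Friction and masses are not known exactly. Their poses are not given: they have to be found in the camera images.
- cover_center (a point): centre of the plate of the bearing cover: loose light-grey metal plate 110 x 60 x 20 mm, 0.25 to 0.5 kg, with a round open hub (46 mm diameter, 12 mm high) in the middle of one face; the other face is flat. Axes: z along the length, y along the 60 mm width, x through the thickness, hub on the -x side. At first it stands on end in the stand, z up, hub to the robot. Grip across the 60 mm.
- stand: fixed dark steel stand with a slot 23 mm wide, in which the cover stands upright; origin on the bench below the cover's centre, axes parallel to the cover's at the start, -x roughly to the robot. Base 110 x 100 mm, 10 mm thick; the cover's lower end rests on it, so the cover's centre starts 65 mm above the bench.
- stand_top (a point): top edge of the stand's back plate, behind (+x of) the cover, 46 mm wide, 58 mm above the bench. The lip in front of the cover (-x) is 46 mm wide and 34 mm above the bench; guides beside its lower end (|y| 33 to 43 mm) reach 32 mm.
- nest: fixed grey assembly nest; origin on the bench under the middle of its pocket; x along the pocket's length and away from the robot, y left, z up. Base plate 10 mm thick, x -74 to 86, y -54 to 70 mm. A post of 20 mm diameter at x 40, y 53 mm carries the hold-down arm.
- nest_floor (a point): middle of the pocket's floor, 45 mm above the bench, axes as the nest's. Pocket 118 (x) by 68 mm (y) for the cover lying flat, length along x; home, its centre is 10 mm above this point. The floor is 42 mm wide in y: the cover's long edges overhang. Walls with flared rims, 15 mm above the floor, stand across the ends and at the corners (|x| 38 to 68, |y| 34 to 44 mm); between, the sides are open.
- holddown (a joint): hold-down arm: flat steel bar 18 mm wide, 68 mm long, 68 to 76 mm above the bench, turning about the upright post. 0 = at its stop, along nest -y across the far end of the cover, 3 mm above it; grows anticlockwise from above as it opens; 1.57 = along nest +x, clear of the pocket; limit 1.8. Light friction (about 2 N at the pin), stays where left.
- holddown_pin (a point): upright round pin to move the hold-down arm by: dark steel, 14 mm diameter, on top of the arm 48 mm from its axis, from 76 to 116 mm above the bench; the point is the pin's axis at 96 mm. Its axes turn with the arm (y from the pin towards the pivot).
- holddown_pivot (a point): turning axis of the hold-down arm, at the same height as holddown_pin (96 mm above the bench; the post and its cap end at 84 mm)
- bearing_cone: loose bystander: tapered roller bearing, 66 mm diameter, 30 mm high; origin under its centre
- spider_gear_1: loose bystander: small bevel gear, 56 mm diameter, 26 mm high; origin under its centre
- spider_block: loose bystander: plain metal block with drilled holes, 54 mm across, 36 mm high; origin under its centre
Mind the look-alikes: they are no part of the job. There is more than one size of the part that bears cover_center; the job needs the smaller.

How it is judged:
By the outcome, as a careful person would: the job done as asked, in the order asked, and still so for the second after the job is handed in, with the robot touching nothing.
It also fails if it takes over 56 s, if anything falls off the work surface, if the arm or the gripper's body presses on something with over 40 N, if the wrist force passes 120 N, or if a joint passes its speed limit or range.

### The arm

A 6-joint arm with a two-finger parallel gripper is mounted at the origin on the work surface; the furniture and walls round the work are solid. World frame = base frame: x ahead of the robot, y to its left, z up, the work surface at z = 0. Lengths are in m, angles in rad, forces in N, time in s.
With the tool pointing down it reaches from about 0.325 to 0.9 m from the base axis. Payload 6.1 kg.
Tool frame: the origin (TCP) lies at the very end of the fingers, on their centre line; the grasp point (between the pads) lies 19 mm behind it; x points along the fingers, z is the direction in which the jaws open and shut, and the axes are right-handed (so a half turn about x gives the same grasp; the last joint's range is limited). The gripper opens to 87 mm and grips with 3 to 60 N. Pads are 19 mm wide; open, the fingers measure 117 mm over their backs; the gripper's body (75 mm by 190 mm) begins 51 mm behind the grasp point.
Start: joints at [1.2, 0.22, 1.526, -0, 1.395, -0.126], TCP at [0.151, 0.606, 0.223] pointing down, gripper open.
Joint ranges: [-2.98, 2.98], [-0.91, 2.08], [0.09, 2.57], [-1.24, 4.39], [0.2, 2.65], [-2.68, 2.68]. Speed limits (rad/s): [2.57, 2.57, 3.01, 3.14, 3.14, 3.14].

### API

Orientations are given as a unit quaternion [x, y, z, w].
In Python, from rig import observe, vision, job gives the robot as it stands.
- The arm moves only by the tool jog_arm, never from a script. Its argument "rows" is a list that holds one entry, the list of rows, each a list of 7 numbers: the shift along the world's x, y, z normalised to -1 to 1, where 1 is 300 mm, then the turn, a rotation vector about the world's x, y, z normalised to -1 to 1, where 1 is 2 rad, then the opening, from -1 (shut) to 1 (fully open), so that 0 is half open. In form: [[[dx, dy, dz, wx, wy, wz, jaw], ...]]. A call has exactly 8 rows; each row is the pose to reach, as a shift and turn from the pose commanded when the call began; what a row does not reach only later rows make up. A row lasts 1/12 s, in which the tool goes at most 41.7 mm and 7.16 degrees, less where a joint would pass 70% of its speed; a pose out of reach is approached as far as the arm can. A call with a number of a shift or a turn outside -1 to 1 is refused whole. A call with a gripper value outside its range is refused whole. The fingers move at their own pace and stop on an object; the grip force is fixed at half the most. Time passes only in rows, so rows that repeat a pose let the fingers close, or fill a call up. It gives the time, the measured TCP pose, the force and the opening at its end, in the units of the state.
- observe(): the state, without advancing time (a new reading comes with each control period).
- vision.snapshot(name): name is "scene" or "top" or "wrist"; returns a dict with "color" (384x512x3 uint8, red, green, blue), "range_z" (384x512 float32, m along the optical axis (not along the pixel's ray), 0 where there is no reading), "fovy" (degrees; the focal length in pixels is half the picture's height over the tangent of half this angle, whatever the lens; pixels are square), "cx", "cy" (the principal point, pixels), "world_to_cam" (4x4, takes a point from world to camera coordinates). Camera axes: x right, y up, looking along -z (the intrinsics and any distortion apply to the point x, -y, -z); pixel columns grow to the right and rows downward; lengths in m; the calibration is good to about 2 mm. A picture is of the moment at which its call begins.
- job.sign_off(): hands the job in, once; it reports no verdict.
The state is a dict: "clock": time; "joint_positions": joint angles; "qvel": joint speeds; "joint_efforts": joint torques, N m; "ee_pos": TCP position; "tool_rot": TCP orientation; "contact_force": force on the tool from outside, world axes, zero at the start; "moment": the same for the moment, N m; "width": finger opening in m.
Only numpy, scipy, OpenCV 4.12 (cv2) and the standard library are available. Lean on these libraries where they do the work, as an engineer would, in place of code of your own. Each camera call takes 0.05 s, during which the arm holds its last target.

## Working session

There is one attempt and no reset: what is moved stays moved. The work goes in short steps, Python scripts to look and compute and a tool call to move; the robot and the scene stay as the last step left them, time stands still between calls to the robot, and variables do not carry over. Pictures are saved under pics/ and viewed, and the job is handed in when it is done.

Besides the shell and the picture viewer there is one more tool, called after "Call:" as a command line: name --argument value ..., lists and objects as JSON in quotes. jog_arm: Moves the arm, as the interface text tells. Its arguments: {"type":"object","properties":{"rows":{"type":"array","items":{"type":"array","items":{"type":"array","items":{"type":"number"}}}}},"required":["rows"]}

```bash
mkdir -p pics; ls
cat > h.py <<'E'
import numpy as np, cv2
from rig import observe, vision, job
def snap(n,tag):
    s=vision.snapshot(n); np.savez('pics/'+tag+'.npz',**s)
    cv2.imwrite('pics/'+tag+'.png',s['color'][:,:,::-1]); return s
def load(tag):
    d=np.load('pics/'+tag+'.npz'); return {k:d[k] for k in d}
def f(s): return s['color'].shape[0]/2/np.tan(np.radians(float(s['fovy']))/2)
def pts(s):
    z=s['range_z'];h,w=z.shape;v,u=np.mgrid[:h,:w]
    F=f(s);x=(u-s['cx'])/F*z;y=-(v-s['cy'])/F*z
    P=np.stack([x,y,-z,np.ones_like(z)],-1)
    W=P@np.linalg.inv(s['world_to_cam']).T
    return W[...,:3]
def proj(s,p):
    c=s['world_to_cam']@np.append(p,1);F=f(s)
    return np.array([s['cx']+F*c[0]/-c[2],s['cy']-F*c[1]/-c[2]])
E
python3 - <<'E'
from h import *
for n in ['scene','top','wrist']:
    s=snap(n,n+'0'); print(n,{k:(v if np.size(v)<17 else np.shape(v)) for k,v in s.items()})
print(observe())
E
```

```text
pics
scene {'color': (384, 512, 3), 'range_z': (384, 512), 'fovy': 51.05229236990021, 'cx': 252.98384828382513, 'cy': 190.72311140541262, 'world_to_cam': array([[ 0.41271572, -0.91083796,  0.00631963, -0.19556377],
       [ 0.74044296,  0.33953149,  0.58005396, -0.42977995],
       [-0.53048088, -0.23471806,  0.81455354, -0.74545927],
       [ 0.        ,  0.        ,  0.        ,  1.        ]])}
top {'color': (384, 512, 3), 'range_z': (384, 512), 'fovy': 54.59118890148657, 'cx': 249.6852482608765, 'cy': 190.41018403945807, 'world_to_cam': array([[-0.02580463, -0.99965316, -0.00526206,  0.03347876],
       [ 0.99157737, -0.02626376,  0.12682484, -0.48427664],
       [-0.12691905, -0.00194507,  0.99191117, -0.93812137],
       [ 0.        ,  0.        ,  0.        ,  1.        ]])}
wrist {'color': (384, 512, 3), 'range_z': (384, 512), 'fovy': 66.72498421463854, 'cx': 261.35169679889395, 'cy': 196.29070081299616, 'world_to_cam': array([[ 0.24249265,  0.97014963, -0.00264619, -0.62390123],
       [-0.93245956,  0.23231722, -0.27667286,  0.0348209 ],
       [-0.26779932,  0.0695586 ,  0.96096052, -0.38982003],
       [ 0.        ,  0.        ,  0.        ,  1.        ]])}
{'clock': 0.15, 'joint_positions': array([ 1.19992170e+00,  2.21100330e-01,  1.52736728e+00, -1.62473401e-05,
        1.39468989e+00, -1.26111065e-01]), 'qvel': array([ 9.16147344e-04,  6.19086538e-05, -3.26316914e-03, -5.42628206e-04,
       -4.07105912e-05,  6.55349296e-04]), 'joint_efforts': array([ 9.84974904e-04, -4.95195866e+01, -3.87881613e+01,  6.96710218e-02,
        5.31534548e-02, -6.11899532e-05]), 'ee_pos': array([0.15129159, 0.6059086 , 0.22164421]), 'tool_rot': array([-0.43551059,  0.55777033,  0.43493491,  0.55682529]), 'contact_force': array([-0.4172734 ,  1.21948547, -0.72386842]), 'moment': array([ 0.05833678,  0.02085499, -0.05306546]), 'width': 0.0871085522670244}
```

View pics/scene0.png

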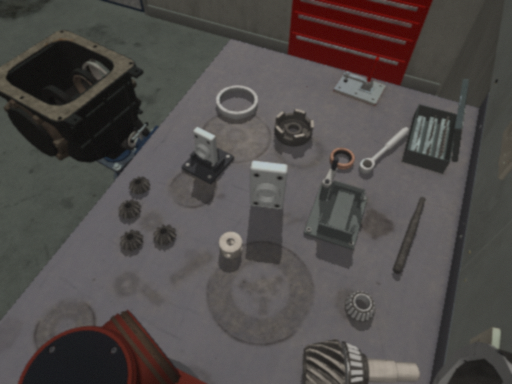

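View pics/top0.png

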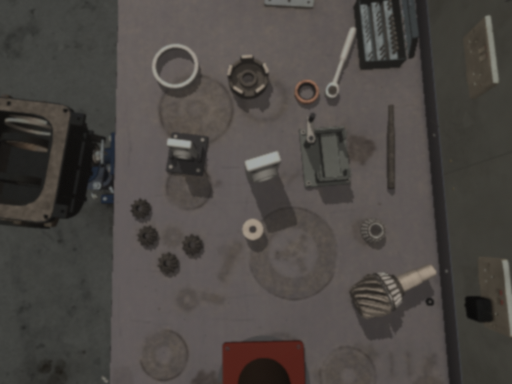

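View pics/wrist0.png

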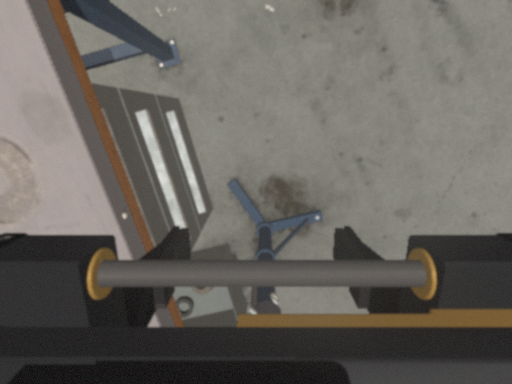

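Candidates for the cover: the plate in the dark stand at top (181,145) / scene (205,145); and the larger free-standing plate at top (264,162) / scene (268,185). By the description I choose the one in the stand, and I'll check it in a close crop.

Run:
```python
from h import *
s=load('scene0');t=load('top0')
a=cv2.resize(s['color'][115:215,170:300],None,fx=3,fy=3,interpolation=2)
b=cv2.resize(t['color'][100:200,150:290],None,fx=2.8,fy=3,interpolation=2)
c=cv2.resize(s['color'][140:260,290:390],None,fx=4,fy=4,interpolation=2)[:300]
n1=cv2.resize(s['color'][145:255,295:380],None,fx=4,fy=4,interpolation=2)
n2=cv2.resize(t['color'][105:200,290:360],None,fx=4.63,fy=4.63,interpolation=2)
cv2.imwrite('pics/c1.png',np.hstack([a,b])[:,:,::-1])
n2=cv2.resize(n2,(n2.shape[1],n1.shape[0]))
cv2.imwrite('pics/c2.png',np.hstack([n1,n2])[:,:,::-1])
# heights
P=pts(t)
for nm,(u,v) in dict(cov=(179,144),stand=(200,165),big=(264,162),nestfl=(330,155),pin=(310,119),post=(311,136)).items(): print(nm,P[v,u].round(4), (t['range_z'][v,u]))
Q=pts(s)
for nm,(u,v) in dict(cov=(205,133),big=(268,167),nestfl=(345,205)).items(): print(nm,Q[v,u].round(4))
```

```text
cov [0.5909 0.1878 0.1187] 0.89570004
stand [0.5593 0.1521 0.0133] 0.9962435
big [ 0.5343 -0.014   0.1524] 0.85473603
nestfl [ 0.5704 -0.1901  0.0444] 0.9660618
pin [ 0.6504 -0.1332  0.1001] 0.9211291
post [ 0.6117 -0.1365  0.0832] 0.9329306
cov [0.5934 0.1866 0.1227]
big [ 0.5355 -0.008   0.1538]
nestfl [ 0.5877 -0.1933  0.0442]
```

View pics/c1.png

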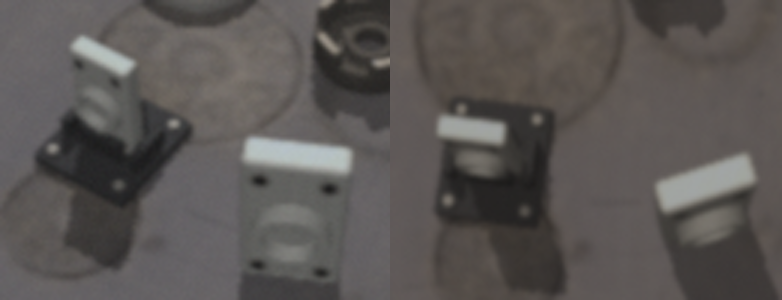

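View pics/c2.png

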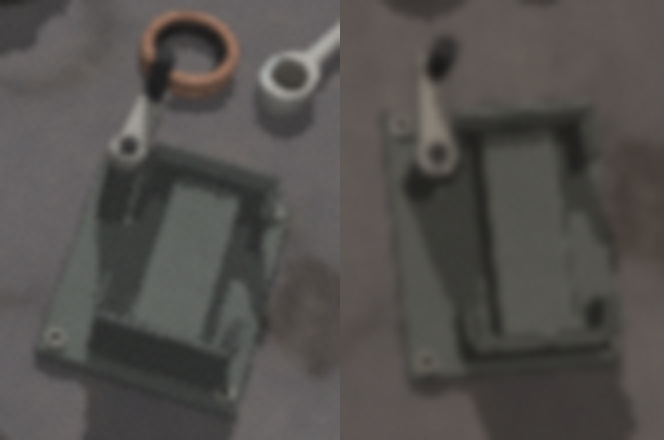

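The crops show the plate in the stand (left crop 105,90): top at about 0.12 m with its hub toward the robot. The other plate (right of it) tops out at about 0.153 m, so it's the larger look-alike. The hold-down is open along about nest +x. Next I'll measure the geometry.

Run:
```python
from h import *
t=load('top0');s=load('scene0')
def rect(P,m,n):
    p=P[m][:,:2].astype(np.float32)
    r=cv2.minAreaRect(p*1000); print(n,len(p),'c',np.round(r[0],1),'sz',np.round(r[1],1),'ang',round(r[2],2),'zmed',np.median(P[m][:,2]).round(4),'mean',(p.mean(0)*1000).round(1))
for nm,S in(('top',t),('scene',s)):
    P=pts(S);br=S['color'].astype(int).sum(2)
    x,y,z=P[...,0],P[...,1],P[...,2]
    win=(abs(x-.59)<.08)&(abs(y-.18)<.08)
    rect(P,win&(z>.108)&(z<.132)&(br>430),nm+' covtop')
    rect(P,win&(z>.085)&(z<.132),nm+' cov upper')
    rect(P,win&(z>.005)&(z<.02),nm+' standbase')
    wn=(abs(x-.58)<.12)&(abs(y+.18)<.12)
    rect(P,wn&(z>.041)&(z<.049)&(abs(x-.57)<.1),nm+' floor')
    rect(P,wn&(z>.056)&(z<.064)&(y<-.15),nm+' rims')
    rect(P,wn&(z>.006)&(z<.015),nm+' base')
    rect(P,wn&(z>.068)&(z<.092)&(y>-.16),nm+' arm')
    rect(P,wn&(z>.095)&(z<.13)&(y>-.16),nm+' pin')
# depth noise on table
P=pts(t);print(P[200:220,160:180,2].std(),P[200:220,160:180,2].mean())
# top face pixels contour
for nm,S in(('top',t),('scene',s)):
    g=cv2.cvtColor(S['color'],cv2.COLOR_RGB2GRAY)
    print(nm,(g[136:156,165:200] if nm=='top' else g[122:142,190:225])[::2,::2])
```

```text
top covtop 116 c [594.3 189.4] sz [52.3 13.1] ang 80.03 zmed 0.1193 mean [594.  188.9]
top cov upper 303 c [587.6 189.7] sz [59.3 31.8] ang 81.54 zmed 0.1177 mean [589.1 187.3]
top standbase 879 c [588.2 189.5] sz [100.1 157.7] ang 81.24 zmed 0.0097 mean [586.3 184.6]
top floor 757 c [ 567.2 -179.5] sz [126.5 101.1] ang 3.25 zmed 0.045 mean [ 572.2 -190. ]
top rims 201 c [ 571.  -190.8] sz [137.1  85.2] ang 2.82 zmed 0.0592 mean [ 568.3 -195.1]
top base 1195 c [ 589.5 -201.3] sz [184.3 164.3] ang 3.31 zmed 0.01 mean [ 565.  -170.4]
top arm 173 c [ 630.  -135.5] sz [20.4 66.7] ang 87.36 zmed 0.077 mean [ 625.6 -135.3]
top pin 39 c [ 654.8 -136.1] sz [12.2 12.5] ang 17.99 zmed 0.1142 mean [ 653.5 -135.8]
scene covtop 118 c [595.5 191.9] sz [57.6 19. ] ang 80.56 zmed 0.1202 mean [594.4 191. ]
scene cov upper 360 c [588.3 192.5] sz [59.6 33.4] ang 80.56 zmed 0.1112 mean [587.8 188.7]
scene standbase 673 c [607.6 181.7] sz [115.1 149.2] ang 77.47 zmed 0.0106 mean [575.5 183.2]
scene floor 813 c [ 569.2 -176.6] sz [128.7 103.2] ang 3.57 zmed 0.0454 mean [ 572.1 -186.5]
scene rims 214 c [ 5
[... 1196 characters left out ...]
103 102 102 105 105  98]
 [104 101 101 103 102 101 102  91  85  90  99  98  96  98  95  93  97 103]
 [103 100 103 113 114 105  99  84  90  96 102 100  99  97  99  96  97 103]
 [102 101 122 172 177 150 106  84  99 103 102 103  99  99 100  97  99 105]
 [102 105 157 184 187 189 176 146 114 101  98 101 101  97  94  98 106 112]
 [101  99 121 154 178 187 188 187 178 147 111  98  99  99  96 103 106 109]
 [100  99  89  95 123 154 178 188 189 188 177 147 111  98  99 102 106 107]
 [101 100  81  54  88 101 125 153 179 186 189 185 148 100  99 100 103 102]
 [101  98  91  82  88  94  94 100 123 156 178 161 105  92 102 102 100 102]
 [ 98 102  97  92  93  92  92  92  86  96 119 105  83  91  97  98  99 100]]
```

```bash
cat >> h.py <<'E'
from scipy.spatial.transform import Rotation as R
def Rt(yaw,th,flip=False):
    # tool rotation: approach heading yaw(deg), th deg below horizontal, jaw z = left of heading (or right if flip)
    y,t=np.radians([yaw,th]); a=np.array([np.cos(t)*np.cos(y),np.cos(t)*np.sin(y),-np.sin(t)])
    z=np.array([-np.sin(y),np.cos(y),0])*(-1 if flip else 1)
    return R.from_matrix(np.stack([a,np.cross(z,a),z],1))
def delta(p0,r0,p1,r1):
    return np.round(np.r_[(np.array(p1)-p0)/.3,(r1*r0.inv()).as_rotvec()/2],3)
def st():
    o=observe(); print('t',round(o['clock'],2),'p',o['ee_pos'].round(4),'q',o['joint_positions'].round(3),'F',o['contact_force'].round(1),'w',round(o['width'],4)); return o['ee_pos'],R.from_quat(o['tool_rot'])
E
python3 - <<'E'
from h import *
p,r=st()
print(r.as_matrix().round(3))
T=Rt(-9.5,30); a=T.as_matrix()[:,0]
G=np.array([.5945,.1905,.075]);tcp=G+.019*a
print('tcp',tcp)
for b in(.17,.12): print(b,tcp-b*a,delta(p,r,tcp-b*a,T))
print(delta(p,r,(.46,.21,.25),Rt(-9.5,60)),delta(p,r,(.46,.21,.25),Rt(-9.5,30)))
E
```

```text
t 0.15 p [0.1513 0.6059 0.2216] q [ 1.2    0.221  1.527 -0.     1.395 -0.126] F [-0.4  1.2 -0.7] w 0.0871
[[-0.001 -0.97   0.242]
 [-0.001  0.242  0.97 ]
 [-1.     0.    -0.002]]
tcp [0.61072882 0.18778423 0.0655    ]
0.17 [0.46552359 0.21208325 0.1505    ] [ 1.047 -1.313 -0.237 -0.106 -0.513  0.036]
0.12 [0.50823101 0.20493648 0.1255    ] [ 1.19  -1.337 -0.32  -0.106 -0.513  0.036]
[ 1.029 -1.32   0.095 -0.053 -0.257  0.039] [ 1.029 -1.32   0.095 -0.106 -0.513  0.036]
```

Call:
jog_arm --rows '[[[0.8, -0.95, 0.1, -0.05, -0.25, 0.04, 1], [0.8, -0.95, 0.1, -0.05, -0.25, 0.04, 1], [0.8, -0.95, 0.1, -0.05, -0.25, 0.04, 1], [0.8, -0.95, 0.1, -0.05, -0.25, 0.04, 1], [0.8, -0.95, 0.1, -0.05, -0.25, 0.04, 1], [0.8, -0.95, 0.1, -0.05, -0.25, 0.04, 1], [0.8, -0.95, 0.1, -0.05, -0.25, 0.04, 1], [0.8, -0.95, 0.1, -0.05, -0.25, 0.04, 1]]]'

```text
clock: 0.82
ee_pos: [0.3657, 0.3509, 0.2491]
tool_rot: [-0.579, 0.405, 0.308, 0.638]
contact_force: [1.5, 0.8, 0.2]
width: 0.0871
```

Run:
```python
from h import *
p,r=st(); print(r.as_matrix()[:,0].round(3),r.as_matrix()[:,2].round(3))
print(delta(p,r,(.46,.21,.25),Rt(-9.5,30)))
```

```text
t 0.82 p [0.3657 0.3509 0.2491] q [ 0.897 -0.263  2.034 -0.484  1.147 -0.361] F [1.5 0.8 0.2] w 0.0871
[ 0.482 -0.076 -0.873] [0.16  0.987 0.003]
[ 0.314 -0.47   0.003 -0.045 -0.265 -0.003]
```

Call:
jog_arm --rows '[[[0.31, -0.47, -0.1, -0.045, -0.265, -0.003, 1], [0.31, -0.47, -0.1, -0.045, -0.265, -0.003, 1], [0.31, -0.47, -0.1, -0.045, -0.265, -0.003, 1], [0.31, -0.47, -0.1, -0.045, -0.265, -0.003, 1], [0.31, -0.47, -0.1, -0.045, -0.265, -0.003, 1], [0.31, -0.47, -0.1, -0.045, -0.265, -0.003, 1], [0.31, -0.47, -0.1, -0.045, -0.265, -0.003, 1], [0.31, -0.47, -0.1, -0.045, -0.265, -0.003, 1]]]'

```text
clock: 1.48
ee_pos: [0.4572, 0.2108, 0.2271]
tool_rot: [-0.664, 0.241, 0.129, 0.696]
contact_force: [-0.3, -0.4, 1.4]
width: 0.0873
```

Run:
```python
from h import *
p,r=st(); print(r.as_matrix()[:,0].round(3),r.as_matrix()[:,2].round(3))
T=Rt(-9.5,30); a=T.as_matrix()[:,0]
tcp=np.array([.5945,.1905,.075])+.019*a
print(delta(p,r,tcp-.1*a,T))
snap('wrist','w1');snap('scene','s1')
```

```text
t 1.48 p [0.4572 0.2108 0.2271] q [ 0.742 -0.438  2.453 -1.243  0.798  0.124] F [-0.3 -0.4  1.4] w 0.0873
[ 0.85  -0.14  -0.508] [0.164 0.986 0.002]
[ 0.227 -0.029 -0.372 -0.002 -0.004 -0.001]
```

View pics/w1.png

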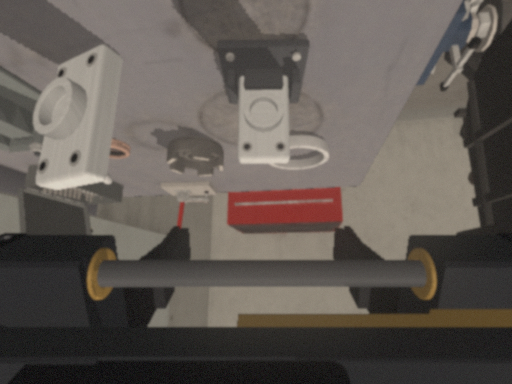

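View pics/s1.png

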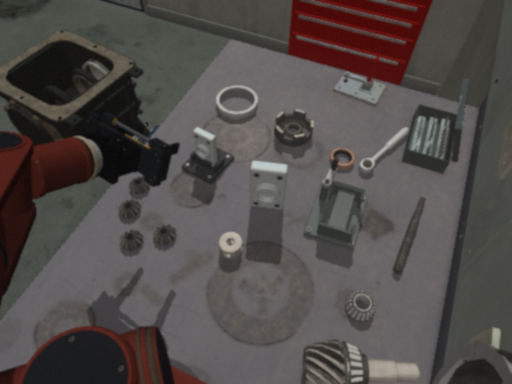

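```bash
cat > kin.py <<'E'
import numpy as np
from scipy.spatial.transform import Rotation as R
from scipy.optimize import least_squares
def ori(q,s4=1,s6=1):
    return R.from_euler('z',q[0])*R.from_euler('y',q[1]+q[2])*R.from_euler('z',s4*q[3])*R.from_euler('y',q[4])*R.from_euler('z',s6*q[5])
def pos(q,k,M):
    a1,h,L2,e,L4,Lt=k
    z1=R.from_euler('z',q[0])
    return z1.apply([a1,0,h])+(z1*R.from_euler('y',q[1])).apply([0,0,L2])+(z1*R.from_euler('y',q[1]+q[2])).apply([e,0,L4])+(ori(q)).apply([0,0,Lt])
D=[([1.19992,.2211,1.52737,0,1.39469,-.12611],[.15129,.60591,.22164],[-.43551,.55777,.43493,.55683]),
([.897,-.263,2.034,-.484,1.147,-.361],[.3657,.3509,.2491],[-.579,.405,.308,.638]),
([.742,-.438,2.453,-1.243,.798,.124],[.4572,.2108,.2271],[-.664,.241,.129,.696])]
E
python3 - <<'E'
from kin import *
for s4 in(1,-1):
  for s6 in(1,-1):
    Ms=[(ori(q,s4,s6).inv()*R.from_quat(r)).as_matrix() for q,p,r in D]
    print(s4,s6); [print(m.round(2).tolist()) for m in Ms]
def res(k): return np.concatenate([pos(q,k,None)-p for q,p,r in D])
s=least_squares(res,[.05,.35,.4,0,.4,.3]); print(s.x.round(4),np.abs(s.fun).max())
E
python3 - <<'E'
from h import *
w=load('w1');p,r=st()
C=np.linalg.inv(w['world_to_cam']); print('cam in tool',r.inv().apply(C[:3,3]-p).round(3), r.inv().apply(-C[:3,2]).round(2))
E
```

```text
1 1
[[-0.0, -0.0, -1.0], [-0.0, 1.0, -0.0], [1.0, 0.0, -0.0]]
[[0.0, -0.0, -1.0], [-0.0, 1.0, -0.0], [1.0, 0.0, 0.0]]
[[-0.0, -0.0, -1.0], [-0.0, 1.0, -0.0], [1.0, 0.0, -0.0]]
1 -1
[[-0.0, 0.25, -0.97], [-0.0, 0.97, 0.25], [1.0, 0.0, -0.0]]
[[0.0, 0.66, -0.75], [-0.0, 0.75, 0.66], [1.0, 0.0, 0.0]]
[[0.0, -0.25, -0.97], [-0.0, 0.97, -0.25], [1.0, 0.0, -0.0]]
-1 1
[[-0.0, -0.0, -1.0], [-0.0, 1.0, -0.0], [1.0, 0.0, -0.0]]
[[0.11, 0.46, -0.88], [-0.76, 0.61, 0.22], [0.64, 0.65, 0.42]]
[[-0.94, 0.31, -0.11], [-0.32, -0.78, 0.54], [0.08, 0.54, 0.84]]
-1 -1
[[-0.0, 0.25, -0.97], [-0.0, 0.97, 0.25], [1.0, 0.0, -0.0]]
[[-0.42, 0.75, -0.52], [-0.65, 0.16, 0.75], [0.64, 0.65, 0.42]]
[[-0.84, 0.49, -0.24], [-0.54, -0.68, 0.49], [0.08, 0.54, 0.84]]
[0.2415 0.1596 0.3472 0.0091 0.3086 0.2079] 0.07324317993453983
t 1.58 p [0.4572 0.2113 0.2273] q [ 0.743 -0.438  2.453 -1.243  0.798  0.125] F [0.  0.1 1. ] w 0.0866
cam in tool [-0.16   0.076 -0.   ] [ 0.96 -0.28 -0.  ]
```

Run:
```python
from h import *
p,r=st()
print(delta(p,r,(.46,.22,.22),Rt(-9.5,50)))
```

```text
t 1.58 p [0.4572 0.2113 0.2273] q [ 0.743 -0.438  2.453 -1.243  0.798  0.125] F [0.  0.1 1. ] w 0.0866
[ 0.009  0.029 -0.024  0.027  0.168 -0.   ]
```

Call:
jog_arm --rows '[[[0.01, 0.03, -0.02, 0.027, 0.17, 0, 1], [0.01, 0.03, -0.02, 0.027, 0.17, 0, 1], [0.01, 0.03, -0.02, 0.027, 0.17, 0, 1], [0.01, 0.03, -0.02, 0.027, 0.17, 0, 1], [0.01, 0.03, -0.02, 0.027, 0.17, 0, 1], [0.01, 0.03, -0.02, 0.027, 0.17, 0, 1], [0.01, 0.03, -0.02, 0.027, 0.17, 0, 1], [0.01, 0.03, -0.02, 0.027, 0.17, 0, 1]]]'

```text
clock: 2.25
ee_pos: [0.4583, 0.2186, 0.2177]
tool_rot: [-0.614, 0.354, 0.247, 0.661]
contact_force: [-1.5, 0.2, -0.5]
width: 0.0871
```

Run:
```python
from h import *
p,r=st(); print(r.as_quat().round(4)); o=observe(); print(o['joint_positions'].round(4))
```

```text
t 2.25 p [0.4583 0.2186 0.2177] q [ 0.586 -0.416  2.275 -0.624  0.845 -0.503] F [-1.5  0.2 -0.5] w 0.0871
[-0.6138  0.3536  0.2468  0.6614]
[ 0.5856 -0.4165  2.2752 -0.6238  0.845  -0.5029]
```

```bash
cat >> kin.py <<'E'
D.append(([.5856,-.4165,2.2752,-.6238,.845,-.5029],[.4583,.2186,.2177],[-.6138,.3536,.2468,.6614]))
def pos2(q,k):
    a1,h,L2,e,L4,Lt,wx,b=k[:8]
    z1=R.from_euler('z',q[0])
    z3=z1*R.from_euler('y',q[1]+q[2])
    return z1.apply([a1,0,h])+(z1*R.from_euler('y',q[1])).apply([b,0,L2])+z3.apply([e,0,L4])+(z3*R.from_euler('z',q[3])*R.from_euler('y',q[4])).apply([wx,0,Lt])
E
python3 - <<'E'
from kin import *
def fit(mask,x0):
    x0=np.array(x0,float);m=np.array(mask,bool)
    def full(v): k=x0.copy();k[m]=v;return k
    s=least_squares(lambda v:np.concatenate([pos2(q,full(v))-p for q,p,r in D]),x0[m])
    print(full(s.x).round(4),'res mm',(s.fun*1e3).round(1))
    # linear -> rank
    print(np.linalg.svd(s.jac)[1].round(3))
x0=[.1,.35,.4,0,.4,.3,0,0]
fit([1,1,1,1,1,1,0,0],x0);fit([1,1,1,1,1,1,1,0],x0);fit([1,1,1,1,1,1,1,1],x0);fit([0,1,1,0,1,1,0,0],np.zeros(8))
E
```

```text
[0.2517 0.1868 0.3272 0.0275 0.3049 0.1984 0.     0.    ] res mm [ 72.8 -29.6   5.1  17.1  -6.4  -7.  -11.2  15.7  -0.6   2.9 -16.7   2.5]
[3.854 2.83  0.943 0.466 0.14  0.088]
[0.2904 0.1909 0.3167 0.0384 0.2926 0.1794 0.0228 0.    ] res mm [ 72.7 -29.9   9.4  14.6  -3.6  -8.7  -9.4  14.3   1.5   2.7 -17.5  -2.2]
[3.868 3.364 1.176 0.485 0.295 0.111 0.088]
[0.1809 0.1596 0.2842 0.0069 0.3902 0.1207 0.0918 0.0855] res mm [ 72.5 -30.4   0.2   7.    5.7   1.3  -4.8  10.6   0.5   0.9 -20.1  -2. ]
[3.961 3.782 1.21  0.515 0.485 0.149 0.089 0.081]
[0.     0.2545 0.3132 0.     0.5488 0.2167 0.     0.    ] res mm [ 69.2 -38.8  24.8  23.7 -10.5   9.7  -5.8   3.8 -34.9  10.7 -21.1   0.4]
[3.452 1.781 0.877 0.378]
```

```bash
cat >> kin.py <<'E'
def pos3(q,k):
    # a1,h,L2,L4,Lt,dy,wy,e,wx
    a1,h,L2,L4,Lt,dy,wy,e,wx=k
    z1=R.from_euler('z',q[0])
    z3=z1*R.from_euler('y',q[1]+q[2]); z4=z3*R.from_euler('z',q[3])
    return z1.apply([a1,dy,h])+(z1*R.from_euler('y',q[1])).apply([0,0,L2])+z3.apply([e,0,L4])+z4.apply([0,wy,0])+(z4*R.from_euler('y',q[4])).apply([wx,0,Lt])
E
python3 - <<'E'
from kin import *
def fit(mask,x0):
    x0=np.array(x0,float);m=np.array(mask,bool)
    def full(v): k=x0.copy();k[m]=v;return k
    s=least_squares(lambda v:np.concatenate([pos3(q,full(v))-p for q,p,r in D]),x0[m])
    print(full(s.x).round(4),'res mm',(s.fun*1e3).round(1), np.linalg.svd(s.jac)[1].round(3))
x0=np.zeros(9)
for m in ([0,1,1,1,1,1,0,0,0],[0,1,1,1,1,0,1,0,0],[1,1,1,1,1,1,0,0,0],[1,1,1,1,1,0,1,0,0],[1,1,1,1,1,1,1,0,0],[1,1,1,1,1,1,1,1,0],[1]*9):fit(m,x0)
E
```

```text
[0.     0.2439 0.4258 0.5362 0.342  0.0783 0.     0.     0.    ] res mm [ 0.6  0.9  1.  -3.  -3.6  1.   4.2  4.  -1.8 -1.9 -1.2 -0.2] [3.465 2.091 1.78  0.58  0.337]
[0.     0.3122 0.3393 0.5415 0.2883 0.     0.0596 0.     0.    ] res mm [ 13.2 -18.6  37.7   4.9   1.8   4.4  11.3 -20.4 -37.7   6.2  -3.7  -4.4] [3.511 2.139 1.631 0.547 0.377]
[0.0018 0.2432 0.4258 0.5344 0.3416 0.0782 0.     0.     0.    ] res mm [ 0.8  0.9  0.9 -3.  -3.6  0.9  4.2  4.1 -1.6 -1.9 -1.2 -0.1] [3.574 2.529 2.088 0.584 0.337 0.112]
[0.299  0.1948 0.3672 0.244  0.2724 0.     0.0646 0.     0.    ] res mm [ 13.   -5.3  15.9  -6.4   5.6 -15.3   8.8  -5.8   1.8  -4.7   2.3  -2.4] [3.598 2.677 1.852 0.549 0.381 0.127]
[0.0163 0.2412 0.4232 0.5202 0.3388 0.0745 0.0035 0.     0.    ] res mm [ 0.9  0.7  1.7 -3.3 -3.   0.   4.5  3.5 -1.4 -2.1 -0.9 -0.3] [3.599 2.832 2.471 0.732 0.545 0.298 0.062]
[1.100e-03 3.110e-01 4.115e-01 5.467e-01 3.425e-01 7.850e-02 1.000e-04
 5.260e-02 0.000e+00] res mm [ 0.  -0.  -0.1 -0.1  0.1  0.1  0.1 -0.   0.  -0.  -0.  -0. ] [3.923 2.99  2.57  0.746 0.608 0.361 0.098 0.058]
[ 1.200e-03  3.108e-01  4.115e-01  5.464e-01  3.425e-01  7.840e-02
  2.000e-04  5.250e-02 -2.000e-04] res mm [ 0.  -0.  -0.1 -0.1  0.1  0.1  0.1 -0.  -0.  -0.1  0.   0. ] [3.929 3.409 2.759 0.777 0.744 0.361 0.181 0.097 0.05 ]
```

```bash
cat >> kin.py <<'E'
K=[.0011,.311,.4115,.5466,.3425,.0785,.0001,.0526,0]
M=R.from_matrix([[0,0,-1],[0,1,0],[1,0,0]])
LO=np.array([-2.98,-.91,.09,-1.24,.2,-2.68]);HI=np.array([2.98,2.08,2.57,4.39,2.65,2.68])
def fk(q): return pos3(q,K),ori(q)*M
def ik(p,r,n=40,seed=0):
    rng=np.random.default_rng(seed);S=[]
    for i in range(n):
        q0=LO+(HI-LO)*rng.random(6); q0[0]=np.arctan2(p[1],p[0])+rng.normal()*.3
        q0=np.clip(q0,LO+.01,HI-.01)
        s=least_squares(lambda q:np.r_[(fk(q)[0]-p)*5,(fk(q)[1]*r.inv()).as_rotvec()],q0,bounds=(LO,HI),max_nfev=60)
        if np.abs(s.fun).max()<2e-3 and not any(np.abs(s.x-x).max()<.05 for x in S): S.append(s.x)
    return S
def ikn(p,r,q0):
    s=least_squares(lambda q:np.r_[(fk(q)[0]-p)*5,(fk(q)[1]*r.inv()).as_rotvec()],q0,bounds=(LO,HI)); return s.x,np.abs(s.fun).max()
E
python3 - <<'E'
from kin import *
from h import Rt
C=np.array([.5945,.1905,.075]);N=np.array([.572,-.190,.055])
for th in(0,20,30,35,40,45,50):
    a=Rt(-9.5,th).as_matrix()[:,0]
    for nm,off in(('pick',0),('stby',.1)):
        for fl in (0,1):
            for x in ik(C+.019*a-off*a,Rt(-9.5,th,fl),15): print(th,nm,fl,x.round(2))
    # place: tool th from vertical => 90-th below horizontal, heading 3, flip
    T=Rt(3,90-th,True); a=T.as_matrix()[:,0]
    g=N+np.array([-.01,0,0])
    for x in ik(g+.019*a,T,15): print('   place',th,x.round(2))
E
```

```text
0 pick 0 [0.51 0.73 2.16 3.83 1.38 1.41]
0 pick 1 [ 0.51  0.73  2.16  3.83  1.38 -1.73]
0 stby 0 [0.72 0.71 2.27 4.04 1.47 1.45]
0 stby 1 [ 0.72  0.71  2.27  4.04  1.47 -1.7 ]
   place 0 [-0.46  0.35  1.75 -0.    1.05  1.06]
20 pick 0 [0.48 0.39 2.25 3.99 0.85 1.18]
20 pick 1 [ 0.48  0.39  2.25  3.99  0.85 -1.96]
20 stby 0 [0.66 0.19 2.41 4.22 0.9  1.06]
20 stby 1 [ 0.66  0.19  2.41  4.22  0.9  -2.08]
   place 20 [-0.57  0.17  2.02  0.32  0.69  0.73]
30 pick 0 [0.44 0.26 2.25 4.2  0.6  0.93]
30 pick 1 [ 0.44  0.26  2.25  4.2   0.6  -2.21]
   place 30 [-0.64  0.11  2.14  0.64  0.56  0.39]
35 pick 0 [0.42 0.21 2.23 4.38 0.5  0.73]
35 pick 1 [ 0.42  0.21  2.23  4.38  0.5  -2.41]
   place 35 [-0.67  0.1   2.19  0.85  0.53  0.16]
   place 40 [-0.71  0.1   2.24  1.1   0.52 -0.1 ]
45 stby 0 [ 0.47 -0.13  2.28 -0.99  0.53 -0.17]
   place 45 [-0.75  0.11  2.28  1.34  0.55 -0.36]
50 pick 0 [ 0.35  0.15  2.13 -0.97  0.39 -0.23]
50 stby 0 [ 0.43 -0.13  2.23 -0.74  0.56 -0.44]
   place 50 [-0.78  0.14  2.31  1.55  0.61 -0.59]
```

```bash
cat > plan.py <<'E'
from kin import *
def path(q0,q1,n): return [q0+(q1-q0)*k/n for k in range(1,n+1)]
def rows(qs,p0,r0,nd=3):
    out=[]
    for q in qs:
        p,r=fk(q); out.append(np.r_[(p-p0)/.3,(r*r0.inv()).as_rotvec()/2].round(nd))
    return out
E
python3 - <<'E'
from plan import *
from h import Rt,observe
o=observe();q0=o['joint_positions']
th=20;T=Rt(-9.5,th,True);a=T.as_matrix()[:,0];C=np.array([.5945,.1905,.075])
for back,up in((.1,0),(.1,.05),(.12,.08)):
    q1,e=ikn(C+(.019-back)*a+[0,0,up],T,np.array([.66,.19,2.41,4.2,.9,-2.08]));print(back,up,q1.round(3),e)
    mx=0;pp=None
    for i,q in enumerate(path(q0,q1,40)):
        p,r=fk(q)
        if pp is not None: mx=max(mx,np.degrees((r*pp[1].inv()).magnitude()),1000*np.linalg.norm(p-pp[0])/6)
        pp=(p,r)
        if i%5==4: print(p.round(3),r.as_matrix()[:,0].round(2))
    print('max step deg',mx)
E
```

```text
0.1 0 [ 0.66   0.191  2.407  4.222  0.9   -2.078] 7.283386393996949e-11
[0.344 0.322 0.124] [ 0.28  0.17 -0.94]
[0.25  0.443 0.118] [ 0.    0.51 -0.86]
[0.219 0.547 0.178] [-0.08  0.81 -0.58]
[0.265 0.601 0.257] [ 0.06  0.96 -0.26]
[0.368 0.586 0.305] [ 0.38  0.92 -0.02]
[0.479 0.499 0.292] [0.74 0.68 0.04]
[0.543 0.359 0.217] [ 0.96  0.28 -0.09]
[0.519 0.203 0.103] [ 0.93 -0.16 -0.34]
max step deg 6.7492674569444695
0.1 0.05 [ 0.66   0.011  2.432  4.342  0.835 -2.262] 2.8545193986317935e-10
[0.346 0.328 0.134] [ 0.3   0.2  -0.93]
[0.257 0.453 0.14 ] [ 0.04  0.55 -0.83]
[0.231 0.554 0.214] [-0.03  0.84 -0.54]
[0.281 0.599 0.306] [ 0.13  0.97 -0.19]
[0.382 0.571 0.364] [0.45 0.89 0.06]
[0.488 0.476 0.356] [0.78 0.62 0.11]
[0.546 0.339 0.277] [ 0.97  0.23 -0.05]
[0.519 0.203 0.153] [ 0.93 -0.16 -0.34]
max step deg 6.431899884045559
0.12 0.08 [ 0.687 -0.129  2.485  4.39   0.825 -2.347] 0.029391465584999457
[0.344 0.33  0.138] [ 0.3   0.21 -0.93]
[0.253 0.456 0.151] [ 0.05  0.57 -0.82]
[0.224 0.556 0.232] [-0.01  0.86 -0.51]
[0.269 0.596 0.332] [ 0.14  0.98 -0.15]
[0.366 0.564 0.399] [0.45 0.89 0.11]
[0.469 0.466 0.395] [0.78 0.61 0.17]
[0.526 0.332 0.316] [0.97 0.23 0.  ]
[0.502 0.205 0.188] [ 0.94 -0.13 -0.32]
max step deg 6.31239948238914
```

Run:
```python
from plan import *
from h import *
t=load('top0');P=pts(t).reshape(-1,3);Q=pts(load('scene0')).reshape(-1,3);P=np.r_[P,Q]
ok=(P[:,2]>.03)&(P[:,0]>.2)
for y0 in np.arange(.2,1,.05):
    m=ok&(abs(P[:,1]-y0-.025)<.025)
    if m.sum()>5: print(round(y0,2),m.sum(),'x',P[m,0].min().round(2),P[m,0].max().round(2),'zmax',P[m,2].max().round(3))
o=observe();q0=o['joint_positions']
th=20;T=Rt(-9.5,th,True);a=T.as_matrix()[:,0];C=np.array([.5945,.1905,.075])
q1,e=ikn(C+(.019-.1)*a,T,np.array([.66,.19,2.41,4.2,.9,-2.08]))
for mid in ([.1,-.35,2.1,1.6,.6,-1.3],[.2,-.35,2.2,1.8,.5,-1.5]):
    mid=np.array(mid);print(mid)
    pp=fk(q0);mx=0
    for i,q in enumerate(path(q0,mid,20)+path(mid,q1,24)):
        p,r=fk(q)
        mx=max(mx,np.degrees((r*pp[1].inv()).magnitude()),1000*np.linalg.norm(p-pp[0])/6)
        pp=(p,r)
        if i%4==3: print(i,p.round(3),r.as_matrix()[:,0].round(2),(p-.3425*r.as_matrix()[:,0]).round(2))
    print('max',mx)
```

```text
0.2 362 x 0.31 0.61 zmax 0.124
0.35 291 x 0.43 0.64 zmax 0.226
0.4 8135 x 0.41 0.67 zmax 0.228
0.45 3578 x 0.4 0.68 zmax 0.229
0.5 3365 x 0.4 0.69 zmax 0.227
0.55 3378 x 0.4 0.69 zmax 0.228
0.6 3193 x 0.41 0.69 zmax 0.229
0.65 2080 x 0.43 0.69 zmax 0.227
[ 0.1  -0.35  2.1   1.6   0.6  -1.3 ]
3 [0.444 0.275 0.2  ] [ 0.49  0.12 -0.86] [0.27 0.24 0.49]
7 [0.457 0.34  0.23 ] [ 0.44  0.38 -0.81] [0.3  0.21 0.51]
11 [0.501 0.384 0.301] [ 0.49  0.59 -0.64] [0.33 0.18 0.52]
15 [0.566 0.386 0.399] [ 0.61  0.69 -0.4 ] [0.36 0.15 0.54]
19 [0.637 0.337 0.504] [ 0.75  0.64 -0.13] [0.38 0.12 0.55]
23 [0.622 0.39  0.489] [0.72 0.69 0.01] [0.38 0.15 0.49]
27 [0.62  0.407 0.464] [0.76 0.64 0.11] [0.36 0.19 0.43]
31 [0.623 0.391 0.413] [0.85 0.51 0.13] [0.33 0.22 0.37]
35 [0.619 0.349 0.328] [0.95 0.32 0.04] [0.3  0.24 0.31]
39 [0.589 0.285 0.219] [ 0.99  0.09 -0.13] [0.25 0.25 0.26]
43 [0.519 0.203 0.103] [ 0.93 -0.16 -0.34] [0.2  0.26 0.22]
max 6.93952087621047
[ 0.2  -0.35  2.2   1.8   0.5  -1.5 ]
3 [0.429 0.291 0.188] [ 0.47  0.15 -0.87] [0.27 0.24 0.48]
7 [0.431 0.368 0.214] [ 0.42  0.43 -0.8 ] [0.29 0.22 0.49]
11 [0.47  0.418 0.282] [ 0.47  0.64 -0.61] [0.31 0.2  0.49]
15 [0.535 0.42  0.369] [ 0.6   0.71 -0.36] [0.33 0.18 0.49]
19 [0.609 0.367 0.449] [ 0.76  0.63 -0.14] [0.35 0.15 0.5 ]
23 [0.598 0.405 0.432] [ 0.75  0.66 -0.04] [0.34 0.18 0.45]
27 [0.597 0.414 0.407] [0.79 0.61 0.03] [0.33 0.2  0.4 ]
31 [0.602 0.394 0.362] [0.87 0.49 0.04] [0.3  0.23 0.35]
35 [0.6   0.349 0.291] [ 0.95  0.31 -0.03] [0.27 0.24 0.3 ]
39 [0.576 0.284 0.2  ] [ 0.98  0.09 -0.17] [0.24 0.25 0.26]
43 [0.519 0.203 0.103] [ 0.93 -0.16 -0.34] [0.2  0.26 0.22]
max 6.119390654789523
```

```bash
cat >> plan.py <<'E'
def steps(qs,q0):
    # resample so each step is within limits
    out=[];cur=q0
    for q in qs:
        d=np.abs(q-cur); p0,r0=fk(cur); 
        n=100
        fine=[fk(cur+(q-cur)*k/n) for k in range(n+1)]
        pl=sum(np.linalg.norm(fine[i+1][0]-fine[i][0]) for i in range(n)); rl=sum((fine[i+1][1]*fine[i][1].inv()).magnitude() for i in range(n))
        k=int(np.ceil(max(pl/.036,np.degrees(rl)/6.3,(d/(np.array([2.57,2.57,3.01,3.14,3.14,3.14])*.6/12)).max())))
        out+=path(cur,q,k);cur=q
    return out
E
python3 - <<'E'
from plan import *
from h import *
q0=observe()['joint_positions']
th=20;T=Rt(-9.5,th,True);a=T.as_matrix()[:,0];C=np.array([.5945,.1905,.075])
q1,e=ikn(C+(.019-.12)*a,T,np.array([.66,.19,2.41,4.2,.9,-2.08]));print(q1.round(3),e)
for A,B in (([0,-.6,2.1,.2,.7,-.9],[0,-.35,2.2,2.6,.6,-1.7]),([-.1,-.6,2.1,.2,.6,-.9],[.1,-.35,2.3,2.8,.5,-1.8])):
    A=np.array(A);B=np.array(B);S=steps([A,B,q1],q0);print(len(S))
    for i,q in enumerate(S):
        p,r=fk(q)
        if i%4==3: print(i,p.round(3),r.as_matrix()[:,0].round(2),(p-.3425*r.as_matrix()[:,0]).round(2))
E
```

```text
[ 0.705  0.149  2.433  4.281  0.913 -2.109] 1.3117461283851384e-10
40
3 [0.525 0.188 0.3  ] [ 0.65  0.04 -0.76] [0.3  0.17 0.56]
7 [0.594 0.122 0.44 ] [ 0.81  0.13 -0.58] [0.32 0.08 0.64]
11 [0.6   0.227 0.447] [ 0.77  0.43 -0.46] [0.34 0.08 0.6 ]
15 [0.616 0.281 0.497] [ 0.78  0.59 -0.22] [0.35 0.08 0.57]
19 [0.645 0.27  0.553] [0.83 0.56 0.04] [0.36 0.08 0.54]
23 [0.68  0.201 0.579] [0.91 0.36 0.22] [0.37 0.08 0.5 ]
27 [0.682 0.22  0.513] [0.94 0.26 0.22] [0.36 0.13 0.44]
31 [0.658 0.249 0.396] [0.98 0.16 0.11] [0.32 0.19 0.36]
35 [0.601 0.247 0.253] [ 0.99  0.02 -0.1 ] [0.26 0.24 0.29]
39 [0.501 0.206 0.11 ] [ 0.93 -0.16 -0.34] [0.18 0.26 0.23]
39
3 [0.527 0.181 0.287] [ 0.66  0.01 -0.75] [0.3  0.18 0.54]
7 [0.597 0.108 0.399] [ 0.79  0.05 -0.6 ] [0.32 0.09 0.61]
11 [0.625 0.123 0.453] [ 0.86  0.2  -0.47] [0.33 0.05 0.61]
15 [0.627 0.225 0.464] [ 0.83  0.46 -0.31] [0.34 0.07 0.57]
19 [0.636 0.264 0.495] [ 0.85  0.52 -0.09] [0.35 0.08 0.52]
23 [0.655 0.243 0.504] [0.91 0.41 0.07] [0.34 0.1  0.48]
27 [0.664 0.218 0.458] [0.96 0.26 0.09] [0.33 0.13 0.43]
31 [0.637 0.256 0.352] [0.98 0.18 0.01] [0.3  0.19 0.35]
35 [0.577 0.246 0.215] [ 0.98  0.02 -0.18] [0.24 0.24 0.28]
```

```bash
cat > nxt.py <<'E'
import sys
from plan import *
from h import *
# usage: nxt.py savedpath start
def main(name,start):
    S=np.load(name); o=observe(); p0,r0=o['ee_pos'],R.from_quat(o['tool_rot'])
    if start>0:
        pp,rr=fk(S[start-1]); print('dev mm',((p0-pp)*1e3).round(1),'deg',np.degrees((r0*rr.inv()).magnitude()).round(2),'dq',(o['joint_positions']-S[start-1]).round(2),'F',o['contact_force'].round(1))
    qs=list(S[start:start+8]); 
    while len(qs)<8: qs.append(qs[-1])
    print(start,len(S)); 
    for x in rows(qs,p0,r0,2 if len(sys.argv)<4 else 3): print(x.tolist())
if __name__=='__main__': main(sys.argv[1],int(sys.argv[2]))
E
python3 - <<'E'
from plan import *
from h import *
q0=observe()['joint_positions']
T=Rt(-9.5,20,True);a=T.as_matrix()[:,0];C=np.array([.5945,.1905,.075])
q1,e=ikn(C+(.019-.12)*a,T,np.array([.66,.19,2.41,4.2,.9,-2.08]))
A,B=np.array([-.1,-.6,2.1,.2,.6,-.9]),np.array([.1,-.35,2.3,2.8,.5,-1.8])
np.save('P1.npy',steps([A,B,q1],q0))
E
python3 nxt.py P1.npy 0
```

```text
0 39
[0.05, -0.02, 0.04, 0.04, -0.0, -0.02]
[0.11, -0.05, 0.1, 0.08, -0.01, -0.05]
[0.17, -0.08, 0.16, 0.11, -0.01, -0.07]
[0.23, -0.12, 0.23, 0.15, -0.03, -0.09]
[0.29, -0.17, 0.31, 0.18, -0.05, -0.11]
[0.35, -0.23, 0.4, 0.22, -0.07, -0.13]
[0.41, -0.29, 0.5, 0.25, -0.09, -0.15]
[0.46, -0.37, 0.6, 0.28, -0.12, -0.16]
```

Call:
jog_arm --rows '[[[0.05, -0.02, 0.04, 0.04, 0, -0.02, 1], [0.11, -0.05, 0.1, 0.08, -0.01, -0.05, 1], [0.17, -0.08, 0.16, 0.11, -0.01, -0.07, 1], [0.23, -0.12, 0.23, 0.15, -0.03, -0.09, 1], [0.29, -0.17, 0.31, 0.18, -0.05, -0.11, 1], [0.35, -0.23, 0.4, 0.22, -0.07, -0.13, 1], [0.41, -0.29, 0.5, 0.25, -0.09, -0.15, 1], [0.46, -0.37, 0.6, 0.28, -0.12, -0.16, 1]]]'

```text
clock: 2.92
ee_pos: [0.5976, 0.1076, 0.3998]
tool_rot: [-0.368, 0.283, 0.153, 0.873]
contact_force: [0.7, -0.4, 0.2]
width: 0.0868
```

```bash
python3 nxt.py P1.npy 8
```

```text
dev mm [ 0.6 -0.5  1.1] deg 0.49 dq [-0.01 -0.   -0.    0.03  0.   -0.03] F [ 0.7 -0.4  0.2]
8 39
[0.04, -0.08, 0.11, 0.02, -0.03, -0.03]
[0.08, -0.17, 0.23, 0.05, -0.06, -0.05]
[0.09, -0.06, 0.2, 0.1, -0.06, -0.03]
[0.09, 0.05, 0.18, 0.16, -0.06, -0.02]
[0.09, 0.15, 0.17, 0.21, -0.05, -0.0]
[0.1, 0.24, 0.18, 0.27, -0.05, 0.01]
[0.1, 0.32, 0.19, 0.32, -0.05, 0.02]
[0.1, 0.39, 0.21, 0.38, -0.05, 0.02]
```

The arm follows the kinematic model exactly, so I'll continue.

Call:
jog_arm --rows '[[[0.04, -0.08, 0.11, 0.02, -0.03, -0.03, 1], [0.08, -0.17, 0.23, 0.05, -0.06, -0.05, 1], [0.09, -0.06, 0.2, 0.1, -0.06, -0.03, 1], [0.09, 0.05, 0.18, 0.16, -0.06, -0.02, 1], [0.09, 0.15, 0.17, 0.21, -0.05, 0, 1], [0.1, 0.24, 0.18, 0.27, -0.05, 0.01, 1], [0.1, 0.32, 0.19, 0.32, -0.05, 0.02, 1], [0.1, 0.39, 0.21, 0.38, -0.05, 0.02, 1]]]'

```text
clock: 3.58
ee_pos: [0.6265, 0.2261, 0.4599]
tool_rot: [-0.03, 0.157, 0.247, 0.956]
contact_force: [-0.6, 1.1, -0.4]
width: 0.0872
```

```bash
python3 nxt.py P1.npy 16
```

```text
dev mm [-1.   1.2 -4.1] deg 0.89 dq [-0.    0.    0.    0.    0.01  0.01] F [-0.6  1.1 -0.4]
16 39
[0.01, 0.05, 0.04, 0.05, -0.01, 0.0]
[0.01, 0.09, 0.07, 0.1, -0.01, -0.0]
[0.02, 0.11, 0.09, 0.16, -0.01, -0.01]
[0.03, 0.13, 0.12, 0.21, -0.01, -0.01]
[0.05, 0.13, 0.14, 0.26, -0.01, -0.03]
[0.06, 0.11, 0.15, 0.31, -0.01, -0.04]
[0.08, 0.09, 0.15, 0.36, -0.01, -0.06]
[0.09, 0.06, 0.15, 0.41, -0.0, -0.08]
```

Call:
jog_arm --rows '[[[0.01, 0.05, 0.04, 0.05, -0.01, 0, 1], [0.01, 0.09, 0.07, 0.1, -0.01, 0, 1], [0.02, 0.11, 0.09, 0.16, -0.01, -0.01, 1], [0.03, 0.13, 0.12, 0.21, -0.01, -0.01, 1], [0.05, 0.13, 0.14, 0.26, -0.01, -0.03, 1], [0.06, 0.11, 0.15, 0.31, -0.01, -0.04, 1], [0.08, 0.09, 0.15, 0.36, -0.01, -0.06, 1], [0.09, 0.06, 0.15, 0.41, 0, -0.08, 1]]]'

```text
clock: 4.25
ee_pos: [0.6537, 0.2434, 0.5034]
tool_rot: [0.366, 0.049, 0.212, 0.905]
contact_force: [0.1, -0.5, -0.7]
width: 0.0869
```

```bash
python3 nxt.py P1.npy 24
```

```text
dev mm [-1.   0.5 -0.8] deg 0.83 dq [-0.   -0.    0.   -0.03 -0.    0.04] F [ 0.1 -0.5 -0.7]
24 39
[0.02, -0.04, -0.01, 0.04, 0.0, -0.02]
[0.04, -0.09, -0.04, 0.09, 0.02, -0.05]
[0.05, -0.14, -0.08, 0.13, 0.03, -0.07]
[0.04, -0.08, -0.15, 0.17, 0.05, -0.07]
[0.02, -0.04, -0.23, 0.22, 0.07, -0.07]
[0.0, -0.0, -0.31, 0.25, 0.09, -0.08]
[-0.02, 0.03, -0.4, 0.29, 0.11, -0.09]
[-0.05, 0.04, -0.5, 0.32, 0.13, -0.11]
```

Call:
jog_arm --rows '[[[0.02, -0.04, -0.01, 0.04, 0, -0.02, 1], [0.04, -0.09, -0.04, 0.09, 0.02, -0.05, 1], [0.05, -0.14, -0.08, 0.13, 0.03, -0.07, 1], [0.04, -0.08, -0.15, 0.17, 0.05, -0.07, 1], [0.02, -0.04, -0.23, 0.22, 0.07, -0.07, 1], [0, 0, -0.31, 0.25, 0.09, -0.08, 1], [-0.02, 0.03, -0.4, 0.29, 0.11, -0.09, 1], [-0.05, 0.04, -0.5, 0.32, 0.13, -0.11, 1]]]'

```text
clock: 4.92
ee_pos: [0.6379, 0.2563, 0.3546]
tool_rot: [0.657, 0.055, 0.07, 0.749]
contact_force: [0.5, 0.7, 0.0]
width: 0.0872
```

```bash
python3 nxt.py P1.npy 32
```

```text
dev mm [0.6 0.3 2.2] deg 0.5 dq [ 0.   -0.   -0.    0.02 -0.01 -0.01] F [0.5 0.7 0. ]
32 39
[-0.04, 0.01, -0.11, 0.02, 0.02, -0.02]
[-0.08, 0.0, -0.23, 0.04, 0.05, -0.04]
[-0.14, -0.01, -0.34, 0.06, 0.07, -0.06]
[-0.2, -0.03, -0.46, 0.07, 0.1, -0.09]
[-0.28, -0.07, -0.59, 0.07, 0.13, -0.12]
[-0.36, -0.11, -0.7, 0.07, 0.15, -0.15]
[-0.46, -0.17, -0.82, 0.06, 0.18, -0.18]
[-0.46, -0.17, -0.82, 0.06, 0.18, -0.18]
```

Call:
jog_arm --rows '[[[-0.04, 0.01, -0.11, 0.02, 0.02, -0.02, 1], [-0.08, 0, -0.23, 0.04, 0.05, -0.04, 1], [-0.14, -0.01, -0.34, 0.06, 0.07, -0.06, 1], [-0.2, -0.03, -0.46, 0.07, 0.1, -0.09, 1], [-0.28, -0.07, -0.59, 0.07, 0.13, -0.12, 1], [-0.36, -0.11, -0.7, 0.07, 0.15, -0.15, 1], [-0.46, -0.17, -0.82, 0.06, 0.18, -0.18, 1], [-0.46, -0.17, -0.82, 0.06, 0.18, -0.18, 1]]]'

```text
clock: 5.58
ee_pos: [0.4973, 0.2032, 0.1068]
tool_rot: [0.699, 0.067, -0.182, 0.689]
contact_force: [0.7, 0.2, 0.4]
width: 0.0867
```

Run:
```python
from h import *
p,r=st(); print(r.as_matrix().round(3)); T=Rt(-9.5,20,True); print('want',T.as_matrix().round(3))
snap('scene','s2'); w=snap('wrist','w2')
P=pts(w); x,y,z=P[...,0],P[...,1],P[...,2]
m=(abs(x-.59)<.06)&(abs(y-.19)<.06)&(z>.06)&(z<.135)
print(m.sum(), [np.percentile(v[m],[2,50,98]).round(4) for v in(x,y,z)])
```

```text
t 5.58 p [0.4973 0.2032 0.1068] q [ 0.706  0.145  2.44   4.285  0.912 -2.125] F [0.7 0.2 0.4] w 0.0867
[[ 0.925  0.345 -0.162]
 [-0.158 -0.042 -0.987]
 [-0.347  0.938  0.015]]
want [[ 0.927  0.337 -0.165]
 [-0.155 -0.056 -0.986]
 [-0.342  0.94  -0.   ]]
4508 [array([0.5722, 0.5858, 0.6008]), array([0.1633, 0.1916, 0.2192]), array([0.0618, 0.0957, 0.1191])]
```

View pics/w2.png

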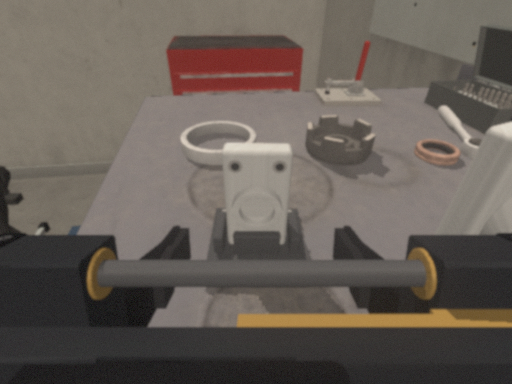

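View pics/s2.png

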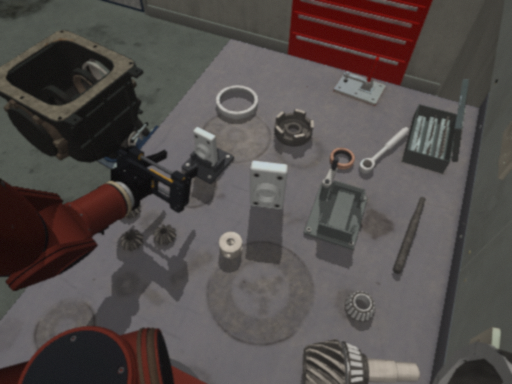

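Run:
```python
from h import *
w=load('w2');P=pts(w)
for box in ((150,172,229,285),(225,238,232,284)):
    v0,v1,u0,u1=box;q=P[v0:v1,u0:u1].reshape(-1,3);q=q[(q[:,2]>.05)&(abs(q[:,0]-.585)<.03)]
    c=q.mean(0);n=np.linalg.svd(q-c)[2][2];n*=np.sign(n[0]);print(len(q),c.round(4),n.round(3),'yaw',np.degrees(np.arctan2(n[1],n[0])).round(2))
q=P[150:238,226:290].reshape(-1,3);q=q[(abs(q[:,0]-.587)<.015)&(q[:,2]>.06)&(q[:,2]<.117)]
n=np.array([np.sin(np.radians(9.2)),np.cos(np.radians(9.2)),0]);d=q@n;print(np.percentile(d,[1,50,99]),np.percentile(d,[1,99]).mean(),'pred',np.array([.5945,.1905,0])@n)
p,r=st();T=Rt(-9.5,20,True);a=T.as_matrix()[:,0];C=np.array([.5945,.1905,.075])
for b in(.06,0): print(delta(p,r,C+(.019-b)*a,T))
```

```text
1228 [0.5868 0.192  0.1104] [ 0.983 -0.15  -0.109] yaw -8.66
0 [nan nan nan] [0. 0. 0.] yaw 0.0
[0.25449998 0.28293563 0.31013829] 0.2823191358786115 pred 0.28309882457920005
t 5.68 p [0.4979 0.2034 0.1072] q [ 0.704  0.145  2.442  4.276  0.912 -2.122] F [-0.6 -0.   0.3] w 0.0872
[ 0.195 -0.022 -0.061  0.008 -0.003 -0.003]
[ 0.381 -0.053 -0.129  0.008 -0.003 -0.003]<stdin>:5: RuntimeWarning: Mean of empty slice.
  ret = um.true_divide(
```

Call:
jog_arm --rows '[[[0.05, -0.005, -0.015, 0.008, -0.003, 0, 1], [0.1, -0.01, -0.03, 0.008, -0.003, 0, 1], [0.15, -0.017, -0.046, 0.008, -0.003, 0, 1], [0.2, -0.022, -0.062, 0.008, -0.003, 0, 1], [0.25, -0.03, -0.08, 0.008, -0.003, 0, 1], [0.3, -0.04, -0.1, 0.008, -0.003, 0, 1], [0.35, -0.048, -0.117, 0.008, -0.003, 0, 1], [0.384, -0.053, -0.13, 0.008, -0.003, 0, 1]]]'

```text
clock: 6.35
ee_pos: [0.6185, 0.1882, 0.073]
tool_rot: [0.706, 0.063, -0.175, 0.683]
contact_force: [0.4, 0.5, -0.1]
width: 0.0869
```

Call:
jog_arm --rows '[[[0, 0, 0, 0, 0, 0, 0.2], [0, 0, 0, 0, 0, 0, 0.2], [0, 0, 0, 0, 0, 0, -1], [0, 0, 0, 0, 0, 0, -1], [0, 0, 0, 0, 0, 0, -1], [0, 0, 0, 0, 0, 0, -1], [0, 0, 0, 0, 0, 0, -1], [0, 0, 0, 0, 0, 0, -1]]]'

```text
clock: 7.02
ee_pos: [0.6162, 0.1879, 0.0722]
tool_rot: [0.706, 0.064, -0.176, 0.683]
contact_force: [-1.1, -0.3, 2.8]
width: 0.0596
```

Run:
```python
from h import *
p,r=st(); print(r.as_matrix().round(3))
s=snap('scene','s3'); w=snap('wrist','w3')
a=cv2.resize(s['color'][110:230,110:260],None,fx=2.6,fy=2.6,interpolation=2);b=cv2.resize(w['color'],(390,312))
b=b[:a.shape[0]];a=a[:b.shape[0]]
cv2.imwrite('pics/c3.png',np.hstack([a,b])[:,:,::-1])
```

```text
t 7.02 p [0.6162 0.1879 0.0722] q [ 0.471  0.387  2.251  3.977  0.848 -1.955] F [-1.1 -0.3  2.8] w 0.0596
[[ 0.93   0.331 -0.162]
 [-0.151 -0.059 -0.987]
 [-0.336  0.942 -0.005]]
```

View pics/c3.png

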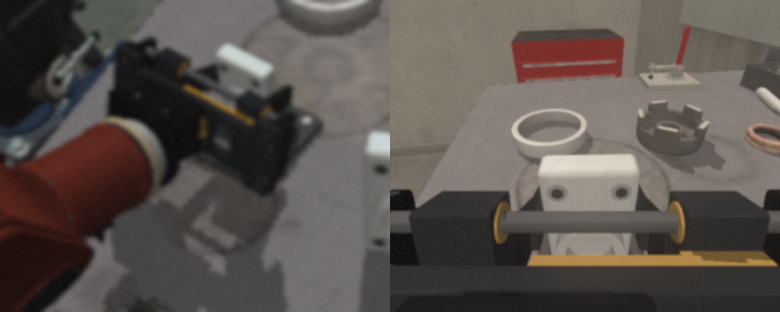

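Run:
```python
from plan import *
from h import *
o=observe();p0=o['ee_pos'];r0=R.from_quat(o['tool_rot']);q0=o['joint_positions']
for up in(.03,.06,.075,.09,.11): q,e=ikn(p0+[0,0,up],r0,q0);print(up,q.round(3),e)
jaw=-r0.as_matrix()[:,2];yaw=np.degrees(np.arctan2(-jaw[0],jaw[1]));print('yaw',yaw)
Rc=R.from_euler('z',yaw,degrees=True);c=np.array([.595,.1905,.065])
# cover pose in tool
ct=r0.inv().apply(c-p0);Rct=r0.inv()*Rc
np.savez('grasp.npz',ct=ct,Rct=Rct.as_quat())
ny=np.radians(3);X=np.array([np.cos(ny),np.sin(ny),0]);Y=np.array([-np.sin(ny),np.cos(ny),0]);Z=np.array([0,0,1.])
Rp=R.from_matrix(np.stack([-Z,-Y,-X],1));RT=Rp*Rct.inv()
print('tool axes place',RT.as_matrix().round(3))
for h in(0,.03,.1,.15):
    cc=np.array([.572,-.190,.055+h]);pt=cc-RT.apply(ct)
    S=[x for x in ik(pt,RT,25)]
    print(h,pt.round(4),[s.round(2) for s in S])
```

```text
0.03 [ 0.471  0.296  2.271  4.027  0.802 -2.029] 1.4280743948491544e-09
0.06 [ 0.471  0.205  2.286  4.088  0.756 -2.115] 5.98149044184204e-10
0.075 [ 0.471  0.16   2.291  4.123  0.733 -2.162] 5.956346527113965e-14
0.09 [ 0.471  0.117  2.295  4.161  0.712 -2.213] 9.939409018056011e-11
0.11 [ 0.471  0.06   2.298  4.216  0.685 -2.284] 3.553823901825126e-13
yaw -9.333346624844054
tool axes place [[ 0.336 -0.941 -0.047]
 [ 0.016 -0.045  0.999]
 [-0.942 -0.336  0.   ]]
0 [ 0.5649 -0.1912  0.0336] [array([-0.57,  0.17,  2.02,  0.31,  0.69, -2.41])]
0.03 [ 0.5649 -0.1912  0.0636] [array([-0.57,  0.12,  2.01,  0.29,  0.75, -2.38])]
0.1 [ 0.5649 -0.1912  0.1336] [array([-0.57,  0.01,  1.97,  0.25,  0.89, -2.32])]
0.15 [ 0.5649 -0.1912  0.1836] [array([-0.57, -0.05,  1.93,  0.24,  0.99, -2.29])]
```

Call:
jog_arm --rows '[[[0, 0, 0.04, 0, 0, 0, -1], [0, 0, 0.08, 0, 0, 0, -1], [0, 0, 0.12, 0, 0, 0, -1], [0, 0, 0.16, 0, 0, 0, -1], [0, 0, 0.2, 0, 0, 0, -1], [0, 0, 0.24, 0, 0, 0, -1], [0, 0, 0.28, 0, 0, 0, -1], [0, 0, 0.3, 0, 0, 0, -1]]]'

```text
clock: 7.78
ee_pos: [0.6158, 0.188, 0.1617]
tool_rot: [0.706, 0.065, -0.177, 0.683]
contact_force: [-0.3, 0.5, -3.9]
width: 0.0594
```

```bash
python3 - <<'E'
from plan import *
from h import *
p,r=st()
s=snap('scene','s4'); w=snap('wrist','w4')
a=cv2.resize(s['color'][80:230,110:260],(390,312),interpolation=2);b=cv2.resize(w['color'],(390,312))
cv2.imwrite('pics/c4.png',np.hstack([a,b])[:,:,::-1])
q0=observe()['joint_positions']
g=np.load('grasp.npz');ct=g['ct'];Rct=R.from_quat(g['Rct'])
ny=np.radians(3);X=np.array([np.cos(ny),np.sin(ny),0]);Y=np.array([-np.sin(ny),np.cos(ny),0]);Z=np.array([0,0,1.])
RT=R.from_matrix(np.stack([-Z,-Y,-X],1))*Rct.inv()
pt=np.array([.572,-.190,.055+.13])-RT.apply(ct)
q1,e=ikn(pt,RT,np.array([-.57,-.05,1.93,.24,.95,-2.3]));print(q1.round(3),e)
B=np.array([.1,-.4,2.25,2.8,.5,-2.2]);A=np.array([-.25,-.45,2.1,.8,.6,-2.3])
S=steps([B,A,q1],q0);print(len(S));np.save('P2.npy',S)
for i,q in enumerate(S):
    p,r=fk(q)
    if i%3==2: print(i,p.round(3),r.as_matrix()[:,0].round(2),'cov',(p+r.apply(ct)).round(2))
E
python3 nxt.py P2.npy 0
```

```text
t 7.78 p [0.6158 0.188  0.1617] q [ 0.47   0.114  2.296  4.164  0.708 -2.216] F [-0.3  0.5 -3.9] w 0.0594
[-0.573 -0.029  1.949  0.242  0.954 -2.305] 3.3306690738754696e-15
42
2 [0.663 0.206 0.281] [ 0.99 -0.02 -0.15] cov [0.64 0.2  0.27]
5 [0.682 0.214 0.39 ] [1.   0.09 0.02] cov [0.66 0.21 0.38]
8 [0.68  0.213 0.482] [0.97 0.19 0.13] cov [0.67 0.2  0.47]
11 [0.667 0.201 0.555] [0.95 0.26 0.19] cov [0.65 0.19 0.54]
14 [0.668 0.212 0.56 ] [0.92 0.34 0.17] cov [0.66 0.19 0.55]
17 [0.669 0.215 0.551] [0.91 0.41 0.09] cov [0.66 0.19 0.55]
20 [0.671 0.206 0.529] [ 0.9   0.44 -0.01] cov [0.66 0.19 0.54]
23 [0.673 0.181 0.499] [ 0.89  0.43 -0.15] cov [0.66 0.16 0.51]
26 [0.674 0.139 0.467] [ 0.89  0.36 -0.29] cov [0.66 0.13 0.48]
29 [0.67  0.078 0.437] [ 0.87  0.25 -0.42] cov [0.66 0.07 0.46]
32 [0.668 0.012 0.377] [ 0.81  0.16 -0.57] cov [0.66 0.01 0.4 ]
35 [ 0.653 -0.055  0.3  ] [ 0.68  0.1  -0.72] cov [ 0.65 -0.06  0.32]
38 [ 0.618 -0.124  0.228] [ 0.52  0.05 -0.85] cov [ 0.62 -0.12  0.25]
41 [ 0.565 -0.191  0.164] [ 0.34  0.02 -0.94] cov [ 0.57 -0.19  0.18]
0 42
[0.06, 0.02, 0.13, -0.02, -0.03, 0.03]
[0.11, 0.04, 0.26, -0.05, -0.06, 0.06]
[0.16, 0.06, 0.39, -0.08, -0.09, 0.09]
[0.19, 0.07, 0.52, -0.11, -0.12, 0.11]
[0.21, 0.08, 0.64, -0.14, -0.15, 0.13]
[0.22, 0.09, 0.76, -0.18, -0.17, 0.15]
[0.22, 0.09, 0.87, -0.23, -0.2, 0.17]
[0.22, 0.09, 0.97, -0.27, -0.22, 0.19]
```

View pics/c4.png

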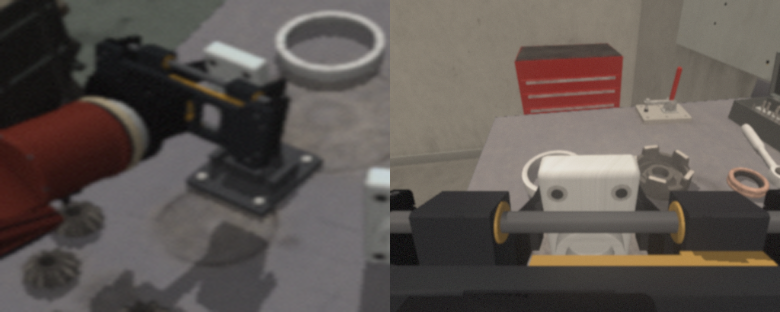

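The cover is held, and it is out of the stand in the crop (left panel 235,65, above the empty stand). Next I'll carry it over.

Call:
jog_arm --rows '[[[0.06, 0.02, 0.13, -0.02, -0.03, 0.03, -1], [0.11, 0.04, 0.26, -0.05, -0.06, 0.06, -1], [0.16, 0.06, 0.39, -0.08, -0.09, 0.09, -1], [0.19, 0.07, 0.52, -0.11, -0.12, 0.11, -1], [0.21, 0.08, 0.64, -0.14, -0.15, 0.13, -1], [0.22, 0.09, 0.76, -0.18, -0.17, 0.15, -1], [0.22, 0.09, 0.87, -0.23, -0.2, 0.17, -1], [0.22, 0.09, 0.97, -0.27, -0.22, 0.19, -1]]]'

```text
clock: 8.55
ee_pos: [0.682, 0.2153, 0.4508]
tool_rot: [0.495, -0.001, 0.099, 0.863]
contact_force: [0.5, 1.0, -3.9]
width: 0.0593
```

```bash
python3 nxt.py P2.npy 8
```

```text
dev mm [-0.3  1.1 -3. ] deg 0.51 dq [-0.    0.    0.   -0.02  0.    0.02] F [ 0.5  1.  -3.9]
8 42
[-0.01, -0.01, 0.11, -0.04, -0.02, 0.01]
[-0.02, -0.02, 0.19, -0.09, -0.05, 0.01]
[-0.03, -0.03, 0.27, -0.14, -0.07, 0.02]
[-0.05, -0.05, 0.35, -0.2, -0.09, 0.02]
[-0.05, -0.03, 0.36, -0.25, -0.1, 0.02]
[-0.05, -0.02, 0.36, -0.3, -0.12, 0.03]
[-0.05, -0.01, 0.37, -0.35, -0.13, 0.04]
[-0.05, -0.0, 0.36, -0.4, -0.14, 0.05]
```

Call:
jog_arm --rows '[[[-0.01, -0.01, 0.11, -0.04, -0.02, 0.01, -1], [-0.02, -0.02, 0.19, -0.09, -0.05, 0.01, -1], [-0.03, -0.03, 0.27, -0.14, -0.07, 0.02, -1], [-0.05, -0.05, 0.35, -0.2, -0.09, 0.02, -1], [-0.05, -0.03, 0.36, -0.25, -0.1, 0.02, -1], [-0.05, -0.02, 0.36, -0.3, -0.12, 0.03, -1], [-0.05, -0.01, 0.37, -0.35, -0.13, 0.04, -1], [-0.05, 0, 0.36, -0.4, -0.14, 0.05, -1]]]'

```text
clock: 9.22
ee_pos: [0.6675, 0.2149, 0.5579]
tool_rot: [0.103, -0.056, 0.2, 0.973]
contact_force: [0.6, 0.7, -3.9]
width: 0.0599
```

```bash
python3 nxt.py P2.npy 16
```

```text
dev mm [-0.6  1.1 -1. ] deg 0.8 dq [-0.01  0.    0.   -0.02  0.02  0.02] F [ 0.6  0.7 -3.9]
16 42
[0.0, 0.0, -0.01, -0.06, -0.01, -0.0]
[0.01, -0.0, -0.02, -0.11, -0.02, 0.0]
[0.01, -0.0, -0.04, -0.16, -0.02, 0.01]
[0.01, -0.01, -0.07, -0.22, -0.03, 0.01]
[0.01, -0.03, -0.1, -0.27, -0.03, 0.01]
[0.01, -0.05, -0.13, -0.32, -0.04, 0.02]
[0.02, -0.08, -0.16, -0.38, -0.04, 0.02]
[0.02, -0.11, -0.2, -0.43, -0.04, 0.03]
```

Call:
jog_arm --rows '[[[0, 0, -0.01, -0.06, -0.01, 0, -1], [0.01, 0, -0.02, -0.11, -0.02, 0, -1], [0.01, 0, -0.04, -0.16, -0.02, 0.01, -1], [0.01, -0.01, -0.07, -0.22, -0.03, 0.01, -1], [0.01, -0.03, -0.1, -0.27, -0.03, 0.01, -1], [0.01, -0.05, -0.13, -0.32, -0.04, 0.02, -1], [0.02, -0.08, -0.16, -0.38, -0.04, 0.02, -1], [0.02, -0.11, -0.2, -0.43, -0.04, 0.03, -1]]]'

```text
clock: 9.88
ee_pos: [0.6732, 0.1816, 0.4971]
tool_rot: [-0.318, -0.001, 0.239, 0.917]
contact_force: [-1.3, 0.3, -2.9]
width: 0.0594
```

```bash
python3 nxt.py P2.npy 24
```

```text
dev mm [-0.1  0.3 -2.3] deg 0.77 dq [-0.01  0.01 -0.   -0.    0.02  0.  ] F [-1.3  0.3 -2.9]
24 42
[0.0, -0.04, -0.03, -0.06, -0.0, -0.0]
[0.0, -0.09, -0.07, -0.11, -0.0, -0.0]
[0.0, -0.14, -0.1, -0.16, 0.0, -0.0]
[0.0, -0.2, -0.14, -0.22, 0.01, -0.0]
[-0.0, -0.27, -0.17, -0.27, 0.01, -0.0]
[-0.01, -0.35, -0.2, -0.33, 0.02, 0.0]
[-0.02, -0.43, -0.23, -0.38, 0.03, 0.0]
[-0.01, -0.49, -0.31, -0.4, 0.06, 0.01]
```

Call:
jog_arm --rows '[[[0, -0.04, -0.03, -0.06, 0, 0, -1], [0, -0.09, -0.07, -0.11, 0, 0, -1], [0, -0.14, -0.1, -0.16, 0, 0, -1], [0, -0.2, -0.14, -0.22, 0.01, 0, -1], [0, -0.27, -0.17, -0.27, 0.01, 0, -1], [-0.01, -0.35, -0.2, -0.33, 0.02, 0, -1], [-0.02, -0.43, -0.23, -0.38, 0.03, 0, -1], [-0.01, -0.49, -0.31, -0.4, 0.06, 0.01, -1]]]'

```text
clock: 10.55
ee_pos: [0.6694, 0.0338, 0.4074]
tool_rot: [-0.636, 0.141, 0.248, 0.717]
contact_force: [0.9, 0.3, -4.2]
width: 0.0597
```

```bash
python3 nxt.py P2.npy 32
```

```text
dev mm [0.2 0.6 4.1] deg 0.27 dq [ 0.   -0.   -0.01 -0.02  0.01  0.02] F [ 0.9  0.3 -4.2]
32 42
[-0.0, -0.07, -0.1, -0.01, 0.03, -0.0]
[-0.01, -0.15, -0.19, -0.03, 0.06, -0.0]
[-0.03, -0.22, -0.27, -0.04, 0.09, -0.0]
[-0.06, -0.3, -0.36, -0.06, 0.12, -0.0]
[-0.09, -0.37, -0.44, -0.07, 0.16, -0.01]
[-0.13, -0.45, -0.52, -0.08, 0.19, -0.01]
[-0.17, -0.53, -0.6, -0.08, 0.22, -0.01]
[-0.22, -0.6, -0.67, -0.09, 0.26, -0.01]
```

Call:
jog_arm --rows '[[[0, -0.07, -0.1, -0.01, 0.03, 0, -1], [-0.01, -0.15, -0.19, -0.03, 0.06, 0, -1], [-0.03, -0.22, -0.27, -0.04, 0.09, 0, -1], [-0.06, -0.3, -0.36, -0.06, 0.12, 0, -1], [-0.09, -0.37, -0.44, -0.07, 0.16, -0.01, -1], [-0.13, -0.45, -0.52, -0.08, 0.19, -0.01, -1], [-0.17, -0.53, -0.6, -0.08, 0.22, -0.01, -1], [-0.22, -0.6, -0.67, -0.09, 0.26, -0.01, -1]]]'

```text
clock: 11.22
ee_pos: [0.6011, -0.1458, 0.2019]
tool_rot: [0.606, -0.35, -0.385, -0.602]
contact_force: [0.6, 0.4, -5.0]
width: 0.0594
```

```bash
python3 nxt.py P2.npy 40
```

```text
dev mm [-0.9  1.1 -3.6] deg 0.85 dq [ 0.    0.    0.   -0.    0.    0.02] F [ 0.6  0.4 -5. ]
40 42
[-0.06, -0.08, -0.06, -0.01, 0.03, 0.0]
[-0.12, -0.15, -0.13, -0.01, 0.07, 0.0]
[-0.12, -0.15, -0.13, -0.01, 0.07, 0.0]
[-0.12, -0.15, -0.13, -0.01, 0.07, 0.0]
[-0.12, -0.15, -0.13, -0.01, 0.07, 0.0]
[-0.12, -0.15, -0.13, -0.01, 0.07, 0.0]
[-0.12, -0.15, -0.13, -0.01, 0.07, 0.0]
[-0.12, -0.15, -0.13, -0.01, 0.07, 0.0]
```

Call:
jog_arm --rows '[[[-0.06, -0.08, -0.06, -0.01, 0.03, 0, -1], [-0.12, -0.15, -0.13, -0.01, 0.07, 0, -1], [-0.12, -0.15, -0.13, -0.01, 0.07, 0, -1], [-0.12, -0.15, -0.13, -0.01, 0.07, 0, -1], [-0.12, -0.15, -0.13, -0.01, 0.07, 0, -1], [-0.12, -0.15, -0.13, -0.01, 0.07, 0, -1], [-0.12, -0.15, -0.13, -0.01, 0.07, 0, -1], [-0.12, -0.15, -0.13, -0.01, 0.07, 0, -1]]]'

```text
clock: 11.88
ee_pos: [0.5687, -0.1896, 0.1686]
tool_rot: [0.587, -0.392, -0.42, -0.571]
contact_force: [0.4, 0.3, -4.2]
width: 0.0596
```

Run:
```python
from h import *
p,r=st();print(r.as_matrix().round(3))
s=snap('scene','s5'); w=snap('wrist','w5'); t=snap('top','t5')
a=cv2.resize(s['color'][120:270,270:420],(260,260),interpolation=2);c=cv2.resize(t['color'][60:240,240:420],(260,260));b=cv2.resize(w['color'],(347,260))[:,40:300]
cv2.imwrite('pics/c5.png',np.hstack([a,c,b])[:,:,::-1])
```

```text
t 11.88 p [ 0.5687 -0.1896  0.1686] q [-0.57  -0.031  1.941  0.246  0.959 -2.299] F [ 0.4  0.3 -4.2] w 0.0596
[[ 0.341 -0.939 -0.045]
 [ 0.019 -0.041  0.999]
 [-0.94  -0.341  0.003]]
```

View pics/c5.png

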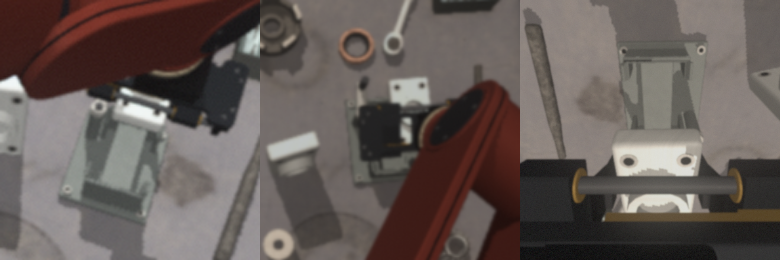

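View pics/w5.png

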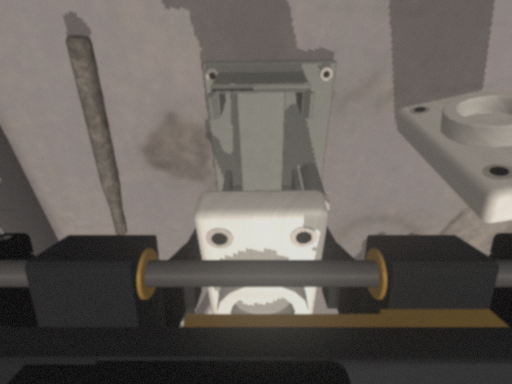

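Run:
```python
from h import *
w=load('w5');P=pts(w);g=w['color'].astype(int).sum(2)
m=np.zeros(g.shape,bool);m[185:262,190:335]=1
m&=(P[...,2]>.14)&(P[...,2]<.22)
q=P[m];c=q.mean(0);n=np.linalg.svd(q-c)[2][2];n*=np.sign(n[2]);print('cover face',len(q),c.round(4),'n',n.round(3))
res=(q-c)@n;k=abs(res)<.004;q=q[k];c=q.mean(0);n=np.linalg.svd(q-c)[2][2];n*=np.sign(n[2]);print(len(q),c.round(4),n.round(3), 'z range',q[:,2].min().round(3),q[:,2].max().round(3))
r=cv2.minAreaRect((q[:,:2]*1000).astype(np.float32));print(r)
ny=np.radians(3);X=np.array([np.cos(ny),np.sin(ny)]);Y=np.array([-X[1],X[0]])
print('cover along X min',np.percentile(q[:,:2]@X,.5),'Y',np.percentile(q[:,:2]@Y,[.5,99.5]),np.percentile(q[:,:2]@Y,[.5,99.5]).mean())
# nest parts
box=np.zeros(g.shape,bool);box[50:192,195:345]=1
x,y,z=P[...,0],P[...,1],P[...,2]
for nm,lo,hi in(('floor',.041,.049),('rim',.056,.064),('base',.006,.014)):
    mm=box&(z>lo)&(z<hi)&(x<.60);q=P[mm][:,:2]
    print(nm,len(q),'X',np.percentile(q@X,[1,99]).round(4),'Y',np.percentile(q@Y,[1,99]).round(4),np.percentile(q@Y,[1,99]).mean().round(4))
    r=cv2.minAreaRect((q*1000).astype(np.float32));print(r)
print('nest assumed X,Y',np.array([.572,-.19])@X,np.array([.572,-.19])@Y)
g_=np.load('grasp.npz');p,r=st();print('cover expected',p+r.apply(g_['ct']), 'Rc',(r*R.from_quat(g_['Rct'])).as_matrix().round(3).tolist())
print('exp near end X,Y',(p+r.apply(g_['ct']))[:2]@X-.055,(p+r.apply(g_['ct']))[:2]@Y)
```

```text
cover face 9351 [ 0.5325 -0.1916  0.1951] n [-0.184  0.006  0.983]
6622 [ 0.5341 -0.1919  0.197 ] [-0.166  0.007  0.986] z range 0.189 0.201
((536.508056640625, -190.84414672851562), (32.664329528808594, 70.3239974975586), 1.2737116813659668)
cover along X min 0.5106589189285363 Y [-0.251239   -0.18621001] -0.21872450719793757
floor 4063 X [0.4974 0.5882] Y [-0.2535 -0.1859] -0.2197
((554.4577026367188, -191.0187530517578), (93.1470947265625, 78.42028045654297), 3.220916271209717)
rim 1042 X [0.4954 0.5237] Y [-0.2623 -0.1771] -0.2197
((520.5349731445312, -192.72940063476562), (29.106393814086914, 86.10743713378906), 3.390897512435913)
base 6148 X [0.4898 0.5897] Y [-0.2726 -0.1508] -0.2117
((551.3991088867188, -182.98287963867188), (103.76030731201172, 123.80638885498047), 3.2770345211029053)
nest assumed X,Y 0.5612722621934568 -0.2196757785743329
t 12.03 p [ 0.5685 -0.1899  0.1684] q [-0.57  -0.031  1.941  0.246  0.959 -2.299] F [-0.4 -0.  -4.8] w 0.0597
cover expected [ 0.57554062 -0.18878456  0.18988069] Rc [[0.005, 0.05, -0.999], [0.004, -0.999, -0.05], [-1.0, -0.003, -0.005]]
exp near end X,Y 0.5098716454677151 -0.2186473092136665
```

Run:
```python
from h import *
w=load('w5');P=pts(w)
def pl(m,nm):
    q=P[m]
    for _ in range(4):
        c=np.median(q,0);c=q.mean(0);n=np.linalg.svd(q-c,full_matrices=False)[2][2];n*=np.sign(n[2]);d=abs((q-c)@n);q=q[d<max(.0015,2*np.median(d))]
    print(nm,len(q),c.round(4),n.round(3))
def bx(v0,v1,u0,u1):
    m=np.zeros(P.shape[:2],bool);m[v0:v1,u0:u1]=1;return m
pl(bx(100,180,245,280),'floor');pl(bx(215,255,245,280),'cover mid');pl(bx(208,255,205,225),'cover L');pl(bx(208,225,205,320),'cov')
for v in range(186,262,5): print(v,P[v,262].round(4),P[v,230].round(4))
```

```text
floor 2660 [ 0.5597 -0.1897  0.0455] [-0.044  0.999  0.006]
cover mid 1186 [ 0.5346 -0.1915  0.1982] [-0.016  0.011  1.   ]
cover L 868 [ 0.5329 -0.2127  0.1987] [-0.035 -0.986  0.163]
cov 1726 [ 0.5241 -0.1919  0.1978] [0.763 0.033 0.646]
186 [ 0.6118 -0.1872  0.0446] [ 0.62   -0.2211  0.0345]
191 [ 0.5227 -0.1919  0.181 ] [ 0.5244 -0.2071  0.1796]
196 [ 0.5225 -0.1919  0.1853] [ 0.5231 -0.2066  0.1854]
201 [ 0.5221 -0.1919  0.1896] [ 0.5231 -0.2063  0.1892]
206 [ 0.5224 -0.1919  0.1929] [ 0.5223 -0.2059  0.1938]
211 [ 0.5228 -0.1919  0.1959] [ 0.5228 -0.2057  0.1967]
216 [ 0.5242 -0.1919  0.1977] [ 0.5248 -0.2056  0.1976]
221 [ 0.5256 -0.1918  0.1993] [ 0.5269 -0.2056  0.1985]
226 [ 0.5295 -0.1916  0.1981] [ 0.5301 -0.2057  0.1981]
231 [ 0.5319 -0.1915  0.1988] [ 0.533  -0.2057  0.1982]
236 [ 0.5358 -0.1913  0.1978] [ 0.5352 -0.2057  0.1991]
241 [ 0.5376 -0.1913  0.1992] [ 0.5378 -0.2057  0.1996]
246 [ 0.5415 -0.1911  0.1985] [ 0.5418 -0.2058  0.1988]
251 [ 0.5452 -0.1909  0.1981] [ 0.5449 -0.2059  0.199 ]
256 [ 0.5491 -0.1907  0.1977] [ 0.5489 -0.206   0.1985]
261 [ 0.5107 -0.1927  0.2348] [ 0.5102 -0.2021  0.2356]
```

Call:
jog_arm --rows '[[[-0.011, -0.004, -0.05, 0, 0, 0.003, -1], [-0.011, -0.004, -0.1, 0, 0, 0.003, -1], [-0.011, -0.004, -0.16, 0, 0, 0.003, -1], [-0.011, -0.004, -0.22, 0, 0, 0.003, -1], [-0.011, -0.004, -0.28, 0, 0, 0.003, -1], [-0.011, -0.004, -0.33, 0, 0, 0.003, -1], [-0.011, -0.004, -0.37, 0, 0, 0.003, -1], [-0.011, -0.004, -0.37, 0, 0, 0.003, -1]]]'

```text
clock: 12.7
ee_pos: [0.5632, -0.1901, 0.0539]
tool_rot: [0.586, -0.391, -0.423, -0.569]
contact_force: [-1.2, 0.2, -5.3]
width: 0.0597
```

Run:
```python
from h import *
p,r=st();g=np.load('grasp.npz');print('cover',p+r.apply(g['ct']),(r*R.from_quat(g['Rct'])).as_matrix().round(3).tolist())
w=snap('wrist','w6');s=snap('scene','s6')
P=pts(w);x,y,z=P[...,0],P[...,1],P[...,2]
for v in range(150,262,6): print(v,P[v,262].round(4),P[v,225].round(4))
cv2.imwrite('pics/c6.png',np.vstack([cv2.resize(w['color'][60:320,130:400],(620,597))])[:,:,::-1])
```

```text
t 12.7 p [ 0.5632 -0.1901  0.0539] q [-0.577  0.13   2.018  0.306  0.739 -2.398] F [-1.2  0.2 -5.3] w 0.0597
cover [ 0.57029251 -0.18903149  0.07536206] [[0.0, 0.056, -0.998], [0.007, -0.998, -0.056], [-1.0, -0.007, -0.001]]
150 [ 0.508  -0.1929  0.0425] [ 0.5089 -0.2121  0.0426]
156 [ 0.5085 -0.1929  0.0482] [ 0.5088 -0.2115  0.0493]
162 [ 0.5065 -0.1931  0.0579] [ 0.5078 -0.2107  0.0571]
168 [ 0.509  -0.193   0.0593] [ 0.5092 -0.2104  0.0604]
174 [ 0.4389 -0.1975  0.18  ] [ 0.523  -0.2124  0.0433]
180 [ 0.4389 -0.1975  0.18  ] [ 0.526  -0.2123  0.0447]
186 [ 0.53   -0.1918  0.0433] [ 0.5313 -0.2126  0.0428]
192 [ 0.5168 -0.1926  0.0681] [ 0.5181 -0.21    0.0674]
198 [ 0.517  -0.1926  0.0726] [ 0.5181 -0.2095  0.0723]
204 [ 0.5172 -0.1927  0.0769] [ 0.517  -0.2089  0.0781]
210 [ 0.5175 -0.1927  0.0808] [ 0.5187 -0.2088  0.0802]
216 [ 0.5189 -0.1926  0.0832] [ 0.5204 -0.2086  0.0823]
222 [ 0.5222 -0.1925  0.0833] [ 0.5227 -0.2085  0.0835]
228 [ 0.5251 -0.1923  0.0839] [ 0.5263 -0.2086  0.0835]
234 [ 0.5286 -0.1921  0.0841] [ 0.5292 -0.2086  0.0842]
240 [ 0.5326 -0.1919  0.0837] [ 0.5326 -0.2087  0.0845]
246 [ 0.5362 -0.1917  0.084 ] [ 0.5365 -0.2088  0.0844]
252 [ 0.5403 -0.1915  0.0838] [ 0.5411 -0.2089  0.0838]
258 [ 0.5442 -0.1913  0.084 ] [ 0.545 -0.209  0.084]
```

View pics/c6.png

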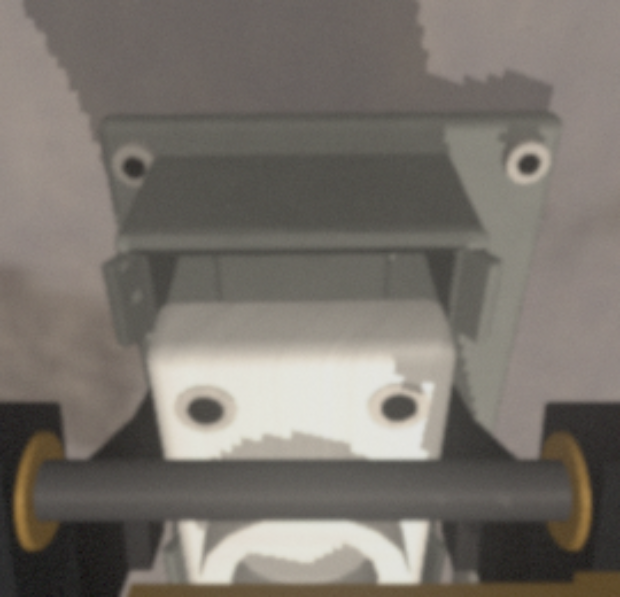

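View pics/s6.png

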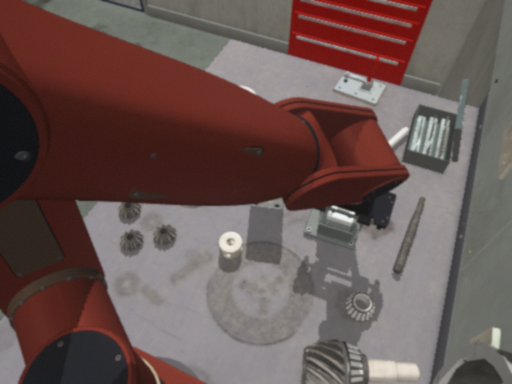

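Run:
```python
from h import *
w=load('w6');P=pts(w)
for u in(240,255,270):
  print(u)
  for v in range(100,172,2): print(v,P[v,u].round(4), w['color'][v,u])
```

```text
240
100 [ 0.4964 -0.2068 -0.001 ] [106  99  96]
102 [ 0.4978 -0.2068 -0.0016] [104  95  94]
104 [ 0.4988 -0.2068 -0.0009] [107 100  95]
106 [ 4.997e-01 -2.067e-01  1.000e-04] [105  99  95]
108 [ 0.5016 -0.2068 -0.0016] [100  95  91]
110 [ 0.5012 -0.2065  0.0033] [88 84 79]
112 [ 0.5013 -0.2064  0.0062] [93 91 86]
114 [ 0.502  -0.2063  0.0078] [101  99  91]
116 [ 0.5027 -0.2062  0.0092] [104 102  97]
118 [ 0.504  -0.2062  0.0092] [100  98  91]
120 [ 0.5054 -0.2062  0.0089] [100  99  90]
122 [ 0.507  -0.2062  0.008 ] [97 95 88]
124 [ 0.5082 -0.2062  0.008 ] [99 98 91]
126 [ 0.509  -0.2061  0.0094] [96 96 87]
128 [ 0.5092 -0.206   0.0119] [83 81 77]
130 [ 0.5092 -0.2058  0.015 ] [82 81 74]
132 [ 0.5093 -0.2057  0.0177] [82 80 75]
134 [ 0.5085 -0.2054  0.0224] [80 80 74]
136 [ 0.5091 -0.2053  0.0238] [80 79 73]
138 [ 0.5093 -0.2052  0.0261] [85 82 77]
140 [ 0.5089 -0.205   0.0295] [84 82 76]
142 [ 0.5089 -0.2049  0.0321] [81 78 75]
144 [ 0.5094 -0.2048  0.0336] [84 82 76]
146 [ 0.5088 -0.2046  0.0373] [81 80 73]
148 [ 0.5087 -0.2045  0.0398] [84 83 78]
150 [ 0.5086 -0.2044  0.0424] [81 7
[... 2756 characters left out ...]
 0.5082 -0.1882  0.0268] [77 78 70]
140 [ 0.508  -0.1883  0.0298] [82 78 74]
142 [ 0.5085 -0.1883  0.0312] [83 80 75]
144 [ 0.5078 -0.1885  0.0354] [83 81 75]
146 [ 0.5077 -0.1886  0.038 ] [84 81 76]
148 [ 0.5077 -0.1887  0.0404] [81 83 76]
150 [ 0.5076 -0.1888  0.0429] [82 81 74]
152 [ 0.5079 -0.1888  0.0445] [83 81 76]
154 [ 0.5082 -0.1888  0.0461] [83 82 76]
156 [ 0.5079 -0.1889  0.0489] [82 79 75]
158 [ 0.5082 -0.1889  0.0506] [89 86 82]
160 [ 0.5082 -0.189   0.0525] [96 94 87]
162 [ 0.5059 -0.1893  0.0588] [107 105  98]
164 [ 0.5065 -0.1893  0.0596] [111 108 102]
166 [ 0.5082 -0.1892  0.0586] [110 109 101]
168 [ 0.5089 -0.1891  0.0591] [90 89 84]
170 [ 0.5136 -0.1886  0.0531] [85 84 78]
```

Call:
jog_arm --rows '[[[0.008, 0, 0, 0, 0, 0, -1], [0.008, 0, -0.01, 0, 0, 0, -1], [0.008, 0, -0.02, 0, 0, 0, -1], [0.008, 0, -0.03, 0, 0, 0, -1], [0.008, 0, -0.04, 0, 0, 0, -1], [0.008, 0, -0.05, 0, 0, 0, -1], [0.008, 0, -0.055, 0, 0, 0, -1], [0.008, 0, -0.055, 0, 0, 0, -1]]]'

```text
clock: 13.47
ee_pos: [0.567, -0.1912, 0.0396]
tool_rot: [0.587, -0.391, -0.422, -0.57]
contact_force: [-0.6, 0.8, -5.3]
width: 0.0596
```

Run:
```python
from h import *
p,r=st();g=np.load('grasp.npz');print('cover',p+r.apply(g['ct']),(r*R.from_quat(g['Rct'])).as_matrix().round(3).tolist())
w=snap('wrist','w7')
P=pts(w)
for v in range(160,262,6): print(v,P[v,262].round(4),P[v,225].round(4))
cv2.imwrite('pics/c7.png',cv2.resize(w['color'][60:320,130:400],(620,597))[:,:,::-1])
```

```text
t 13.47 p [ 0.567  -0.1912  0.0396] q [-0.575  0.162  2.016  0.317  0.707 -2.411] F [-0.6  0.8 -5.3] w 0.0596
cover [ 0.5739902  -0.19004474  0.06112077] [[0.004, 0.055, -0.998], [0.005, -0.998, -0.055], [-1.0, -0.005, -0.004]]
160 [ 0.508  -0.1942  0.0457] [ 0.5092 -0.2114  0.0451]
166 [ 0.5077 -0.1943  0.0518] [ 0.5096 -0.211   0.05  ]
172 [ 0.5074 -0.1943  0.0575] [ 0.5078 -0.2101  0.0582]
178 [ 0.5098 -0.1942  0.0585] [ 0.5099 -0.21    0.0597]
184 [ 0.4423 -0.1982  0.1654] [ 0.5238 -0.2119  0.0434]
190 [ 0.5265 -0.1932  0.0436] [ 0.5271 -0.212   0.0439]
196 [ 0.5209 -0.1936  0.0564] [ 0.5218 -0.2106  0.0563]
202 [ 0.5208 -0.1936  0.0612] [ 0.522  -0.2102  0.0606]
208 [ 0.5208 -0.1937  0.0656] [ 0.5217 -0.2098  0.0653]
214 [ 0.5223 -0.1936  0.0678] [ 0.5222 -0.2094  0.0688]
220 [ 0.5245 -0.1935  0.0692] [ 0.5256 -0.2095  0.0688]
226 [ 0.5277 -0.1933  0.0694] [ 0.528  -0.2094  0.07  ]
232 [ 0.5323 -0.1931  0.0683] [ 0.5317 -0.2096  0.0698]
238 [ 0.5349 -0.193   0.0695] [ 0.5352 -0.2096  0.07  ]
244 [ 0.5386 -0.1928  0.0696] [ 0.5381 -0.2096  0.0709]
250 [ 0.5432 -0.1925  0.069 ] [ 0.543  -0.2098  0.0699]
256 [ 0.547  -0.1923  0.0693] [ 0.5475 -0.2099  0.0695]
```

View pics/c7.png

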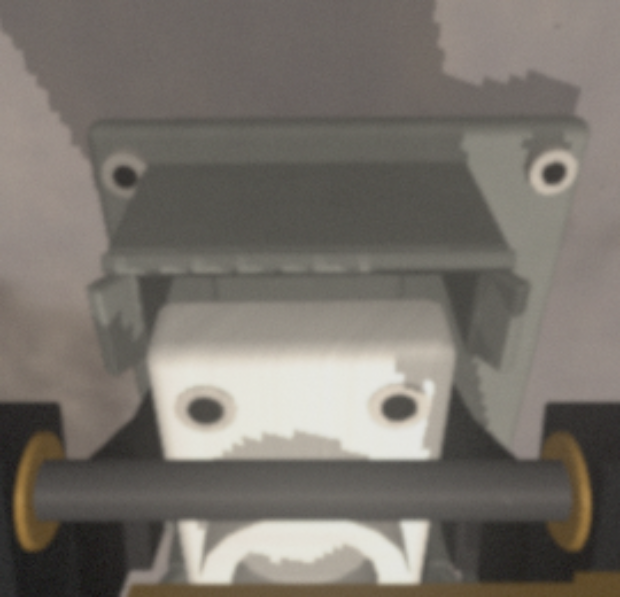

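Call:
jog_arm --rows '[[[0, 0.004, 0, 0, 0, 0, -1], [0, 0.004, -0.003, 0, 0, 0, -1], [0, 0.004, -0.006, 0, 0, 0, -1], [0, 0.004, -0.009, 0, 0, 0, -1], [0, 0.004, -0.012, 0, 0, 0, -1], [0, 0.004, -0.015, 0, 0, 0, -1], [0, 0.004, -0.015, 0, 0, 0, -1], [0, 0.004, -0.015, 0, 0, 0, -1]]]'

```text
clock: 14.18
ee_pos: [0.5674, -0.1902, 0.0358]
tool_rot: [0.588, -0.391, -0.421, -0.57]
contact_force: [0.1, -0.1, -4.8]
width: 0.0601
```

Run:
```python
from h import *
p,r=st();g=np.load('grasp.npz');print('cover',p+r.apply(g['ct']))
w=snap('wrist','w8')
P=pts(w)
for v in range(166,262,8): print(v,P[v,262].round(4),P[v,225].round(4))
print(np.median(P[222:256,215:310,2]))
```

```text
t 14.18 p [ 0.5674 -0.1902  0.0358] q [-0.573  0.168  2.018  0.32   0.697 -2.413] F [ 0.1 -0.1 -4.8] w 0.0601
cover [ 0.57438718 -0.18903574  0.05725836]
166 [ 0.5083 -0.1933  0.0475] [ 0.509  -0.2098  0.0478]
174 [ 0.5065 -0.1934  0.0573] [ 0.5074 -0.2089  0.0571]
182 [ 0.5098 -0.1933  0.0583] [ 0.5103 -0.2088  0.0588]
190 [ 0.5242 -0.1924  0.0435] [ 0.5245 -0.2105  0.0443]
198 [ 0.5208 -0.1927  0.0548] [ 0.5213 -0.2094  0.0552]
206 [ 0.5205 -0.1927  0.061 ] [ 0.5215 -0.2088  0.0608]
214 [ 0.5223 -0.1926  0.0644] [ 0.523  -0.2085  0.0644]
222 [ 0.5255 -0.1925  0.0658] [ 0.5262 -0.2084  0.066 ]
230 [ 0.5304 -0.1922  0.0656] [ 0.5301 -0.2084  0.0668]
238 [ 0.5347 -0.192   0.0663] [ 0.5352 -0.2086  0.0665]
246 [ 0.5407 -0.1917  0.0653] [ 0.5404 -0.2087  0.0664]
254 [ 0.5462 -0.1914  0.0652] [ 0.5465 -0.2089  0.0656]
0.06562301193065534
```

Call:
jog_arm --rows '[[[0, 0, -0.001, 0, 0, 0, -1], [0, 0, -0.002, 0, 0, 0, -1], [0, 0, -0.003, 0, 0, 0, -1], [0, 0, -0.004, 0, 0, 0, -1], [0, 0, -0.005, 0, 0, 0, -1], [0, 0, -0.006, 0, 0, 0, -1], [0, 0, -0.006, 0, 0, 0, -1], [0, 0, -0.006, 0, 0, 0, -1]]]'

```text
clock: 14.9
ee_pos: [0.5676, -0.1903, 0.0344]
tool_rot: [0.588, -0.39, -0.421, -0.57]
contact_force: [-2.5, 1.4, -0.6]
width: 0.0595
```

Call:
jog_arm --rows '[[[0, 0, 0, 0, 0, 0, -0.4], [0, 0, 0, 0, 0, 0, 0.4], [0, 0, 0, 0, 0, 0, 0.7], [0, 0, 0, 0, 0, 0, 0.7], [0, 0, 0, 0, 0, 0, 0.7], [0, 0, 0, 0, 0, 0, 0.7], [0, 0, 0, 0, 0, 0, 0.7], [0, 0, 0, 0, 0, 0, 0.7]]]'

```text
clock: 15.57
ee_pos: [0.5676, -0.1903, 0.0342]
tool_rot: [0.588, -0.391, -0.421, -0.57]
contact_force: [0.4, -0.3, -0.8]
width: 0.074
```

Run:
```python
from h import *
p,r=st();print(r.as_matrix()[:,0])
w=snap('wrist','w9')
P=pts(w)
for v in range(166,262,8): print(v,P[v,262].round(4),P[v,225].round(4))
print(np.median(P[222:256,215:310,2]))
cv2.imwrite('pics/c9.png',cv2.resize(w['color'][60:320,130:400],(620,597))[:,:,::-1])
```

```text
t 15.57 p [ 0.5676 -0.1903  0.0342] q [-0.573  0.171  2.018  0.321  0.694 -2.414] F [ 0.4 -0.3 -0.8] w 0.074
[ 0.3401186   0.02064979 -0.9401558 ]
166 [ 0.5081 -0.1934  0.0467] [ 0.5094 -0.21    0.0458]
174 [ 0.5091 -0.1934  0.0518] [ 0.5098 -0.2094  0.052 ]
182 [ 0.5084 -0.1935  0.0592] [ 0.5098 -0.2088  0.0582]
190 [ 0.523  -0.1926  0.0438] [ 0.5242 -0.2105  0.0434]
198 [ 0.5217 -0.1927  0.0522] [ 0.5211 -0.2094  0.054 ]
206 [ 0.5214 -0.1928  0.0586] [ 0.5221 -0.209   0.0587]
214 [ 0.5228 -0.1927  0.0623] [ 0.5232 -0.2086  0.0628]
222 [ 0.5263 -0.1925  0.0635] [ 0.5257 -0.2085  0.0651]
230 [ 0.5308 -0.1923  0.0638] [ 0.5305 -0.2086  0.065 ]
238 [ 0.535  -0.1921  0.0645] [ 0.5345 -0.2086  0.0658]
246 [ 0.5403 -0.1918  0.0642] [ 0.5403 -0.2088  0.0651]
254 [ 0.5462 -0.1915  0.0637] [ 0.5469 -0.2091  0.0639]
0.06408934673679859
```

View pics/c9.png

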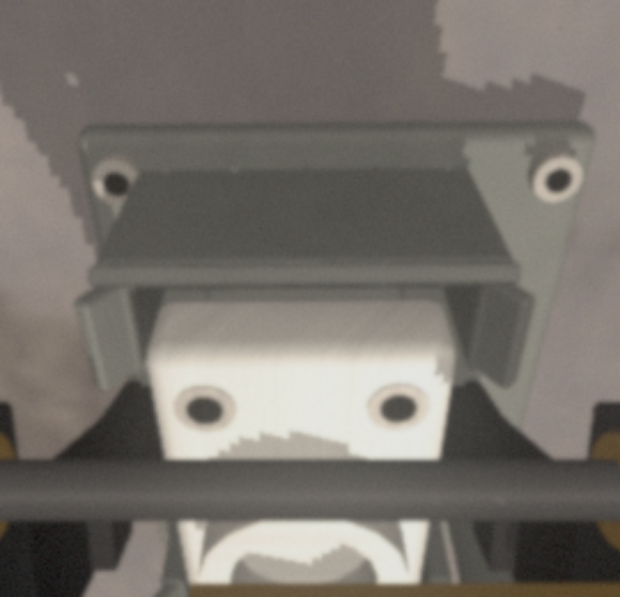

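The cover is released. Its top is at about 64 mm, where home is 65 mm, and there are gaps on both sides (crop 145 and 470). I'll back straight off along the tool axis and check.

Call:
jog_arm --rows '[[[-0.01, 0, 0.03, 0, 0, 0, 0.7], [-0.03, 0, 0.08, 0, 0, 0, 0.7], [-0.06, 0, 0.16, 0, 0, 0, 0.7], [-0.09, -0.01, 0.25, 0, 0, 0, 0.7], [-0.12, -0.01, 0.34, 0, 0, 0, 0.7], [-0.16, -0.01, 0.44, 0, 0, 0, 0.7], [-0.2, -0.01, 0.54, 0, 0, 0, 0], [-0.23, -0.01, 0.64, 0, 0, 0, -1]]]'

```text
clock: 16.28
ee_pos: [0.4972, -0.193, 0.2279]
tool_rot: [0.588, -0.391, -0.421, -0.569]
contact_force: [-0.3, -0.0, 0.5]
width: 0.0672
```

Run:
```python
from h import *
p,r=st()
w=snap('wrist','w10');P=pts(w);x,y,z=P[...,0],P[...,1],P[...,2]
b=(abs(x-.575)<.07)&(abs(y+.19)<.05)
c=w['color'].astype(int).min(2)
m=b&(z>.06)&(z<.072)&(c>130);q=P[m];n=np.linalg.svd(q-q.mean(0),full_matrices=False)[2][2];print('top face',len(q),q.mean(0).round(4),n.round(3),cv2.minAreaRect((q[:,:2]*1000).astype(np.float32)))
m=b&(z>.072)&(z<.085);q=P[m];print('hub',len(q),q.mean(0).round(4),np.median(q[:,2]))
m=(abs(x-.65)<.08)&(abs(y+.135)<.08)&(z>.095)&(z<.13);q=P[m];print('pin',len(q),q.mean(0).round(4) if len(q) else '')
```

```text
t 16.28 p [ 0.4972 -0.193   0.2279] q [-0.667 -0.255  2.024  0.254  1.121 -2.37 ] F [-0.3 -0.   0.5] w 0.0672
top face 2934 [ 0.5665 -0.1907  0.0643] [-0.008 -0.001  1.   ] ((575.3338012695312, -183.22161865234375), (110.3125991821289, 73.90235900878906), 3.4331018924713135)
hub 698 [ 0.581  -0.1832  0.0757] 0.07586290373990423
pin 28 [ 0.6534 -0.1369  0.0974]
```

View pics/w10.png

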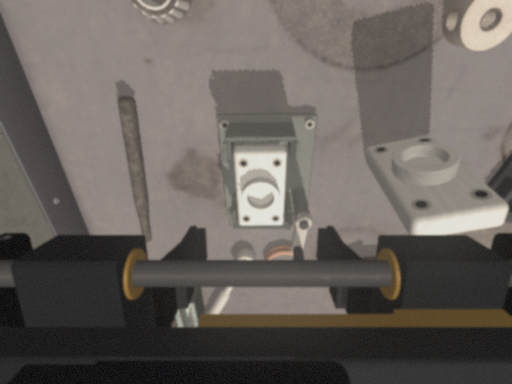

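```bash
cat > hd.py <<'E'
from plan import *
from h import *
pv=np.array([.608,-.1355])
def Tz(psi):
    c,s=np.cos(psi),np.sin(psi);a=np.array([0,0,-1.]);z=np.array([c,s,0]);return R.from_matrix(np.stack([a,np.cross(z,a),z],1))
def pose(deg,z=.092,rad=.048):
    f=np.radians(deg);return np.r_[pv+rad*np.array([np.cos(f),np.sin(f)]),z],Tz(f+np.pi/2)
E
python3 - <<'E'
from hd import *
p0,r0=st();q=observe()['joint_positions']
pt=np.array([.655,-.1357,.16]);q1,e=ikn(pt,Tz(np.pi/2),q);print(q1.round(3),e)
d=delta(p0,r0,pt,Tz(np.pi/2));print(d)
qq=q1
for deg in range(0,-106,-15):
    p,r=pose(deg);qq,e=ikn(p,r,qq);print(deg,p.round(3),qq.round(2),round(e,4))
E
```

```text
t 16.33 p [ 0.4993 -0.195   0.2355] q [-0.668 -0.261  2.017  0.254  1.125 -2.369] F [ 3.9 -0.7  4.8] w 0.0637
[-0.322  0.37   1.462  0.     1.309 -1.893] 1.8685608615953697e-12
[ 0.519  0.198 -0.252 -0.003  0.177 -0.025]
0 [ 0.656 -0.136  0.092] [-0.32  0.44  1.51 -0.    1.2  -1.89] 0.0
-15 [ 0.654 -0.148  0.092] [-0.34  0.44  1.5  -0.    1.2  -1.65] 0.0
-30 [ 0.65  -0.16   0.092] [-0.36  0.44  1.51 -0.    1.2  -1.41] 0.0
-45 [ 0.642 -0.169  0.092] [-0.38  0.43  1.52  0.    1.19 -1.16] 0.0
-60 [ 0.632 -0.177  0.092] [-0.39  0.41  1.55  0.    1.19 -0.92] 0.0
-75 [ 0.62  -0.182  0.092] [-0.41  0.39  1.58  0.    1.18 -0.67] 0.0
-90 [ 0.608 -0.184  0.092] [-0.42  0.36  1.61  0.    1.17 -0.42] 0.0
-105 [ 0.596 -0.182  0.092] [-0.42  0.34  1.64  0.    1.16 -0.16] 0.0
```

Call:
jog_arm --rows '[[[0.06, 0.02, 0, 0, 0.03, 0, -0.08], [0.13, 0.05, 0, 0, 0.06, -0.01, -0.08], [0.22, 0.09, -0.03, 0, 0.1, -0.01, -0.08], [0.33, 0.13, -0.08, 0, 0.14, -0.02, -0.08], [0.44, 0.17, -0.15, 0, 0.177, -0.025, -0.08], [0.52, 0.2, -0.22, 0, 0.177, -0.025, -0.08], [0.52, 0.2, -0.25, 0, 0.177, -0.025, -0.08], [0.52, 0.2, -0.25, 0, 0.177, -0.025, -0.08]]]'

```text
clock: 17.0
ee_pos: [0.6529, -0.1316, 0.1465]
tool_rot: [-0.493, 0.5, 0.507, 0.5]
contact_force: [-0.1, 0.2, -0.3]
width: 0.0403
```

Run:
```python
from hd import *
p0,r0=st();print(r0.as_matrix().round(3))
print(delta(p0,r0,[.655,-.1357,.16],Tz(np.pi/2)),delta(p0,r0,[.655,-.1357,.092],Tz(np.pi/2)))
w=snap('wrist','w11');s=snap('scene','s11')
P=pts(w);x,y,z=P[...,0],P[...,1],P[...,2]
m=(abs(x-.65)<.04)&(abs(y+.135)<.04)&(z>.105)&(z<.12);q=P[m];print('pin',len(q),q.mean(0) if len(q) else '')
m=(abs(x-.61)<.03)&(abs(y+.135)<.03)&(z>.078)&(z<.09);q=P[m];print('cap',len(q),q.mean(0) if len(q) else '')
```

```text
t 17.0 p [ 0.6529 -0.1316  0.1465] q [-0.322  0.388  1.466  0.01   1.306 -1.894] F [-0.1  0.2 -0.3] w 0.0403
[[-0.014 -1.     0.001]
 [ 0.015  0.001  1.   ]
 [-1.     0.014  0.014]]
[ 0.007 -0.014  0.045 -0.007 -0.007  0.001] [ 0.007 -0.014 -0.182 -0.007 -0.007  0.001]
pin 333 [ 0.65749645 -0.13604594  0.1136202 ]
cap 512 [ 0.61077836 -0.13433079  0.08029904]
```

View pics/w11.png

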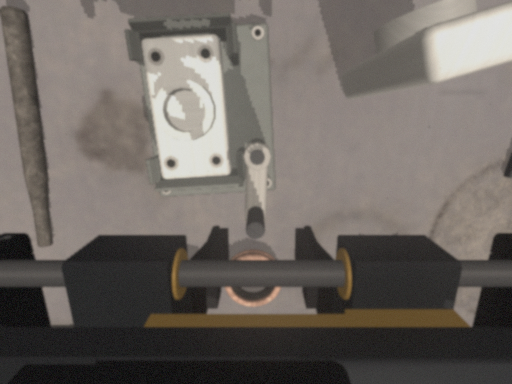

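View pics/s11.png

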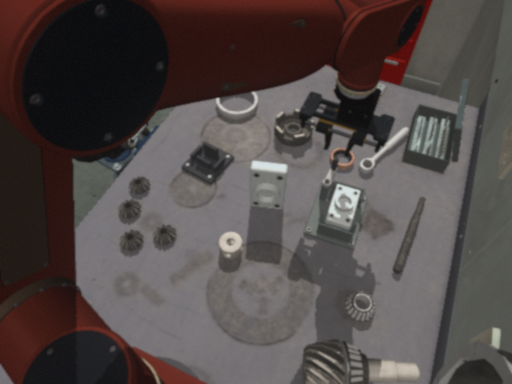

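Call:
jog_arm --rows '[[[0.012, -0.015, 0, -0.007, -0.007, 0, -0.08], [0.012, -0.015, -0.03, -0.007, -0.007, 0, -0.08], [0.012, -0.015, -0.06, -0.007, -0.007, 0, -0.08], [0.012, -0.015, -0.09, -0.007, -0.007, 0, -0.08], [0.012, -0.015, -0.12, -0.007, -0.007, 0, -0.08], [0.012, -0.015, -0.15, -0.007, -0.007, 0, -0.08], [0.012, -0.015, -0.18, -0.007, -0.007, 0, -0.08], [0.012, -0.015, -0.18, -0.007, -0.007, 0, -0.08]]]'

```text
clock: 17.77
ee_pos: [0.6563, -0.1372, 0.0938]
tool_rot: [-0.5, 0.5, 0.498, 0.502]
contact_force: [-2.0, 0.5, -0.7]
width: 0.0401
```

Run:
```python
import hd
from hd import *
hd.pv=np.array([.6095,-.135])
p0,r0=st();print(r0.as_matrix().round(3))
for i in range(1,9): p,r=pose(-6*i);print(delta(p0,r0,p,r).tolist())
w=snap('wrist','w12')
```

```text
t 17.77 p [ 0.6563 -0.1372  0.0938] q [-3.240e-01  4.350e-01  1.508e+00  1.000e-03  1.196e+00 -1.892e+00] F [-2.   0.5 -0.7] w 0.0401
[[ 0.003 -1.     0.003]
 [-0.     0.003  1.   ]
 [-1.    -0.003 -0.   ]]
[0.003, -0.009, -0.006, 0.0, 0.002, -0.051]
[0.001, -0.026, -0.006, 0.0, 0.002, -0.103]
[-0.004, -0.042, -0.006, 0.0, 0.002, -0.156]
[-0.01, -0.058, -0.006, 0.0, 0.002, -0.208]
[-0.017, -0.073, -0.006, 0.0, 0.002, -0.26]
[-0.026, -0.087, -0.006, 0.001, 0.002, -0.313]
[-0.037, -0.1, -0.006, 0.001, 0.002, -0.365]
[-0.049, -0.112, -0.006, 0.001, 0.001, -0.417]
```

View pics/w12.png

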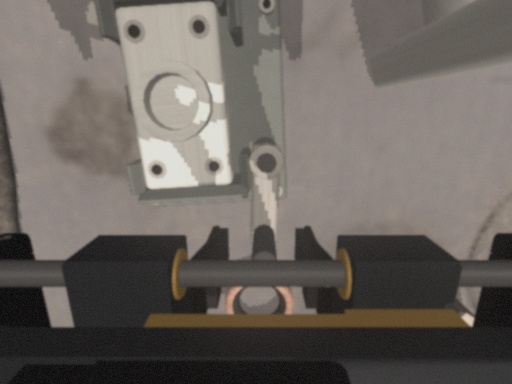

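The pin, at (262,245), is centred between the fingers. I'll swing it clockwise along the arc.

Call:
jog_arm --rows '[[[0.003, -0.009, -0.005, 0, 0, -0.05, -0.08], [0.001, -0.026, -0.005, 0, 0, -0.1, -0.08], [-0.004, -0.042, -0.005, 0, 0, -0.155, -0.08], [-0.01, -0.058, -0.005, 0, 0, -0.21, -0.08], [-0.017, -0.073, -0.005, 0, 0, -0.26, -0.08], [-0.026, -0.087, -0.005, 0, 0, -0.31, -0.08], [-0.037, -0.1, -0.005, 0, 0, -0.365, -0.08], [-0.049, -0.112, -0.005, 0, 0, -0.417, -0.08]]]'

```text
clock: 18.48
ee_pos: [0.6437, -0.171, 0.0959]
tool_rot: [-0.255, 0.66, 0.249, 0.661]
contact_force: [1.4, 1.6, 0.3]
width: 0.0402
```

Run:
```python
import hd
from hd import *
hd.pv=np.array([.6095,-.135])
p0,r0=st()
print(np.degrees(np.arctan2(*(p0[:2]-hd.pv)[::-1])),np.linalg.norm(p0[:2]-hd.pv))
for i in range(1,9): p,r=pose(-48-5*i);print(delta(p0,r0,p,r).tolist())
w=snap('wrist','w13')
```

```text
t 18.48 p [ 0.6437 -0.171   0.0959] q [-0.376  0.421  1.522 -0.004  1.192 -1.103] F [1.4 1.6 0.3] w 0.0402
-46.45532207172365 0.04964551507817557
[-0.018, -0.008, -0.013, 0.003, 0.002, -0.041]
[-0.029, -0.016, -0.013, 0.003, 0.002, -0.085]
[-0.041, -0.023, -0.013, 0.003, 0.002, -0.129]
[-0.054, -0.028, -0.013, 0.003, 0.002, -0.172]
[-0.067, -0.033, -0.013, 0.003, 0.002, -0.216]
[-0.081, -0.037, -0.013, 0.004, 0.001, -0.26]
[-0.095, -0.039, -0.013, 0.004, 0.001, -0.303]
[-0.108, -0.04, -0.013, 0.004, 0.001, -0.347]
```

View pics/w13.png

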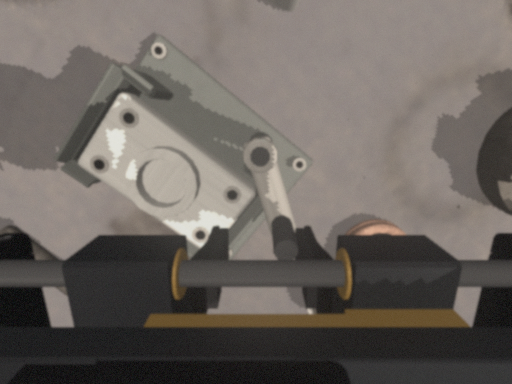

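Call:
jog_arm --rows '[[[-0.018, -0.008, -0.01, 0, 0, -0.04, -0.08], [-0.029, -0.016, -0.01, 0, 0, -0.085, -0.08], [-0.041, -0.023, -0.01, 0, 0, -0.13, -0.08], [-0.054, -0.028, -0.01, 0, 0, -0.17, -0.08], [-0.067, -0.033, -0.01, 0, 0, -0.215, -0.08], [-0.081, -0.037, -0.01, 0, 0, -0.26, -0.08], [-0.095, -0.039, -0.01, 0, 0, -0.3, -0.08], [-0.108, -0.04, -0.01, 0, 0, -0.345, -0.08]]]'

```text
clock: 19.2
ee_pos: [0.6118, -0.1834, 0.0933]
tool_rot: [-0.018, 0.707, 0.012, 0.707]
contact_force: [1.0, 1.1, -0.9]
width: 0.0402
```

Run:
```python
import hd
from hd import *
hd.pv=np.array([.6095,-.135])
p0,r0=st()
print(np.degrees(np.arctan2(*(p0[:2]-hd.pv)[::-1])),np.linalg.norm(p0[:2]-hd.pv))
for i in range(1,9): p,r=pose(-88-2*i);print(-88-2*i,delta(p0,r0,p,r).tolist())
w=snap('wrist','w14')
P=pts(w);x,y,z=P[...,0],P[...,1],P[...,2]
m=(abs(x-.63)<.05)&(abs(y+.18)<.03)&(z>.09)&(z<.12);q=P[m];print('pin',len(q),q.mean(0) if len(q) else '')
```

```text
t 19.2 p [ 0.6118 -0.1834  0.0933] q [-0.411  0.367  1.6   -0.008  1.171 -0.45 ] F [ 1.   1.1 -0.9] w 0.0402
-87.29139955387753 0.04843713174021731
-90 [-0.008, 0.001, -0.004, 0.004, 0.0, -0.021]
-92 [-0.013, 0.001, -0.004, 0.004, 0.0, -0.039]
-94 [-0.019, 0.002, -0.004, 0.004, 0.0, -0.056]
-96 [-0.024, 0.002, -0.004, 0.004, 0.0, -0.074]
-98 [-0.03, 0.003, -0.004, 0.004, -0.0, -0.091]
-100 [-0.035, 0.004, -0.004, 0.004, -0.0, -0.109]
-102 [-0.041, 0.005, -0.004, 0.004, -0.0, -0.126]
-104 [-0.046, 0.006, -0.004, 0.004, -0.0, -0.143]
pin 1745 [ 0.61759896 -0.17556982  0.10783836]
```

View pics/w14.png

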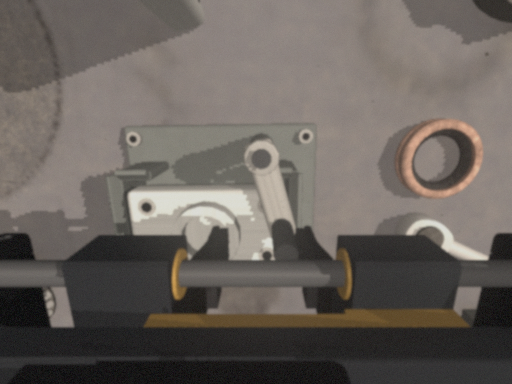

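Call:
jog_arm --rows '[[[-0.008, 0, 0, 0, 0, -0.02, -0.08], [-0.013, 0.001, 0, 0, 0, -0.04, -0.08], [-0.019, 0.002, 0, 0, 0, -0.056, -0.08], [-0.024, 0.002, 0, 0, 0, -0.074, -0.08], [-0.03, 0.003, 0, 0, 0, -0.09, -0.08], [-0.035, 0.004, 0, 0, 0, -0.1, -0.08], [-0.038, 0.004, 0, 0, 0, -0.1, -0.08], [-0.038, 0.004, 0, 0, 0, -0.1, -0.08]]]'

```text
clock: 19.92
ee_pos: [0.6, -0.1825, 0.0932]
tool_rot: [0.052, 0.705, -0.057, 0.705]
contact_force: [1.5, -1.1, 0.7]
width: 0.0402
```

```bash
cat > look.py <<'E'
import hd,sys
from hd import *
p0,r0=st()
w=snap('wrist',sys.argv[1])
P=pts(w);x,y,z=P[...,0],P[...,1],P[...,2]
m=(abs(x-.62)<.05)&(abs(y+.16)<.05)&(z>.066)&(z<.08)&(abs(w['color'].astype(int).sum(2)-300)<400)
# arm: nearly-planar pixels at 76 mm
b=(abs(x-.615)<.03)&(y>-.172)&(y<-.145)&(z>.072)&(z<.081);q=P[b][:,:2]
c=q.mean(0);d=np.linalg.svd(q-c,full_matrices=False)[2][0];d*=-np.sign(d[1]);print('arm',len(q),c.round(4),'dir deg',np.degrees(np.arctan2(d[1],d[0])).round(1),'from cap',np.degrees(np.arctan2(c[1]+.1345,c[0]-.6105)).round(1))
b=(abs(x-.61)<.03)&(abs(y+.135)<.02)&(z>.0815)&(z<.09);print('cap',P[b].mean(0))
E
python3 look.py w15
```

```text
t 19.92 p [ 0.6    -0.1825  0.0932] q [-0.417  0.343  1.63  -0.009  1.166 -0.259] F [ 1.5 -1.1  0.7] w 0.0402
arm 1148 [ 0.6124 -0.1586] dir deg -101.4 from cap -85.5
cap [ 0.61106693 -0.13440626  0.08286076]
```

View pics/w15.png

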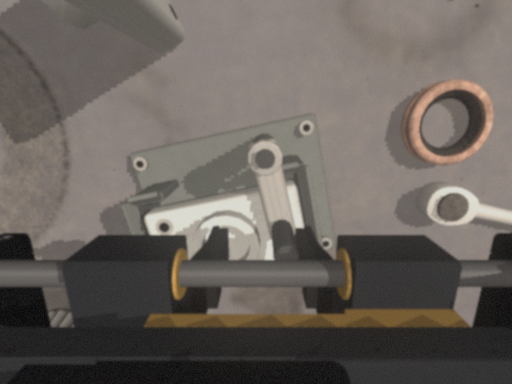

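Call:
jog_arm --rows '[[[-0.002, 0, 0, 0, 0, 0, -0.08], [-0.004, 0, 0, 0, 0, 0, -0.08], [-0.006, 0, 0, 0, 0, 0, -0.08], [-0.008, 0.001, 0, 0, 0, 0, -0.08], [-0.01, 0.001, 0, 0, 0, 0, -0.08], [-0.01, 0.001, 0, 0, 0, 0, -0.08], [-0.01, 0.001, 0, 0, 0, 0, -0.08], [-0.01, 0.001, 0, 0, 0, 0, -0.08]]]'

```text
clock: 20.63
ee_pos: [0.5987, -0.1822, 0.093]
tool_rot: [0.052, 0.704, -0.058, 0.706]
contact_force: [10.0, -2.7, -3.9]
width: 0.0399
```

```bash
python3 look.py w16
```

```text
t 20.63 p [ 0.5987 -0.1822  0.093 ] q [-0.418  0.338  1.638 -0.007  1.161 -0.259] F [10.  -2.7 -3.9] w 0.0399
arm 1140 [ 0.6118 -0.1586] dir deg -101.5 from cap -86.9
cap [ 0.61113027 -0.13445437  0.08292191]
```

Call:
jog_arm --rows '[[[-0.002, 0, 0, 0, 0, 0, -0.08], [-0.004, 0, 0, 0, 0, 0, -0.08], [-0.004, 0, 0, 0, 0, 0, -0.08], [-0.004, 0, 0, 0, 0, 0, -0.08], [-0.004, 0, 0, 0, 0, 0, -0.08], [-0.004, 0, 0, 0, 0, 0, -0.08], [-0.004, 0, 0, 0, 0, 0, -0.08], [-0.004, 0, 0, 0, 0, 0, -0.08]]]'

```text
clock: 21.35
ee_pos: [0.5986, -0.1822, 0.093]
tool_rot: [0.052, 0.703, -0.058, 0.707]
contact_force: [14.1, -2.2, -5.9]
width: 0.0401
```

```bash
python3 look.py w17
```

```text
t 21.35 p [ 0.5986 -0.1822  0.093 ] q [-0.418  0.336  1.64  -0.007  1.158 -0.26 ] F [14.1 -2.2 -5.9] w 0.0401
arm 1139 [ 0.6117 -0.1587] dir deg -104.6 from cap -87.1
cap [ 0.61107636 -0.13439092  0.08295604]
```

The arm is at its stop: the force rises with no further motion, and it sits at −87° where the stop is about −86.7°. I'll back off the pin and lift.

Call:
jog_arm --rows '[[[0.01, -0.001, 0, 0, 0, 0, -0.08], [0.02, -0.003, 0, 0, 0, 0, -0.08], [0.03, -0.005, 0, 0, 0, 0, -0.08], [0.035, -0.006, 0, 0, 0, 0, -0.08], [0.035, -0.006, 0.04, 0, 0, 0, -0.08], [0.035, -0.006, 0.12, 0, 0, 0, -0.08], [0.035, -0.006, 0.25, 0, 0, 0, -0.08], [0.035, -0.006, 0.38, 0, 0, 0, -0.08]]]'

```text
clock: 22.07
ee_pos: [0.6044, -0.183, 0.207]
tool_rot: [0.053, 0.707, -0.057, 0.703]
contact_force: [1.0, -0.5, 0.9]
width: 0.04
```

Call:
jog_arm --rows '[[[0, 0.1, 0.1, 0, 0, 0, 0], [0, 0.2, 0.2, 0, 0, 0, 0], [0, 0.32, 0.25, 0, 0, 0, 0], [0, 0.45, 0.25, 0, 0, 0, 0], [0, 0.58, 0.25, 0, 0, 0, 0], [-0.05, 0.7, 0.25, 0, 0, 0, 0], [-0.1, 0.8, 0.25, 0, 0, 0, 0], [-0.1, 0.9, 0.25, 0, 0, 0, 0]]]'

```text
clock: 22.73
ee_pos: [0.5735, 0.0883, 0.2828]
tool_rot: [0.052, 0.706, -0.057, 0.704]
contact_force: [1.0, -0.2, -0.3]
width: 0.0436
```

Run:
```python
from h import *
p,r=st()
s=snap('scene','s18');t=snap('top','t18')
P=pts(t);x,y,z=P[...,0],P[...,1],P[...,2]
c=t['color'].astype(int).min(2)
b=(abs(x-.575)<.07)&(abs(y+.19)<.05)
for nm,S in(('top',t),('scene',s)):
    P=pts(S);x,y,z=P[...,0],P[...,1],P[...,2]
    m=(abs(x-.61)<.05)&(abs(y+.17)<.05)&(z>.095)&(z<.13);print(nm,'pin',m.sum(),P[m].mean(0).round(4))
    m=(abs(x-.54)<.025)&(abs(y+.19)<.027)&(z>.05)&(z<.085)&(S['color'].min(2)>120);print('cover near',m.sum(),P[m].mean(0).round(4),np.percentile(P[m][:,2],[5,50,95]).round(4))
a=cv2.resize(s['color'][130:260,280:400],(400,433),interpolation=2);d=cv2.resize(t['color'][90:210,270:380],(397,433),interpolation=2)
cv2.imwrite('pics/c18.png',np.hstack([a,d])[:,:,::-1])
```

```text
t 22.73 p [0.5735 0.0883 0.2828] q [ 0.021  0.084  1.566 -0.007  1.495  0.177] F [ 1.  -0.2 -0.3] w 0.0436
top pin 41 [ 0.6087 -0.1819  0.111 ]
cover near 396 [ 0.5414 -0.1889  0.0667] [0.062  0.0655 0.0773]
scene pin 56 [ 0.6091 -0.1803  0.1097]
cover near 370 [ 0.5409 -0.1896  0.0669] [0.0628 0.0655 0.078 ]
```

View pics/c18.png

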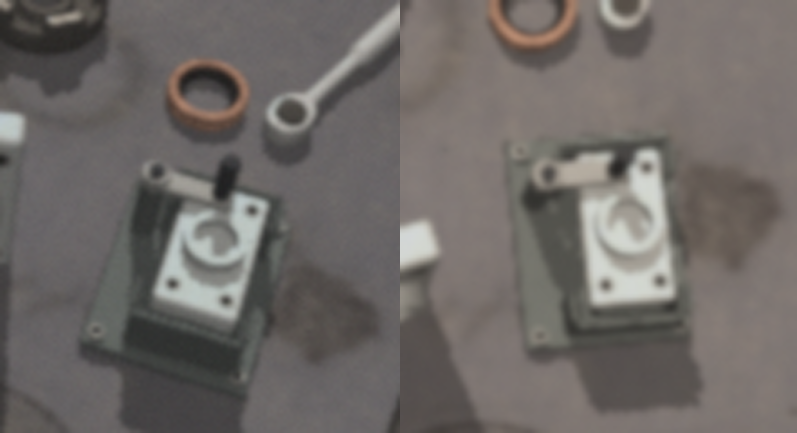

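View pics/t18.png

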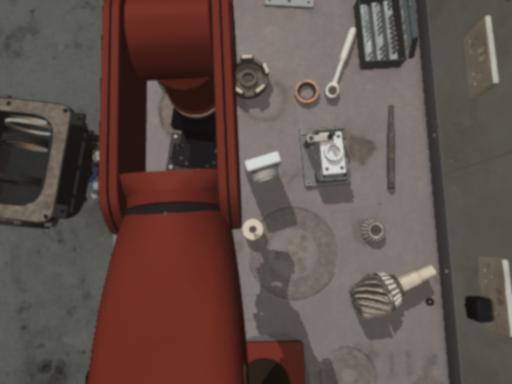

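```bash
python3 -c "
from h import *
st(); print(job.sign_off())"
```

```text
t 22.83 p [0.5748 0.0906 0.2829] q [ 0.024  0.087  1.563 -0.006  1.494  0.176] F [ 0.4 -0.9  0.5] w 0.044
the job is handed in; nothing more can be done
None
```

The smaller cover is in the nest pocket, flat, hub up and released, and the hold-down arm is across it at its stop. I handed the job in at 22.8 s of the 56 s allowed.

- **What I did:** I gripped the cover across its 60 mm and lifted it clear of the stand. I turned it over on the way to the nest, lowered it until it touched the pocket floor and let go. I then swung the hold-down arm round by its pin with the fingers loosely around it.
- **Cover:** after the arm was swung across, both fixed cameras put the plate top at 65.5 mm, where fully home is 65 mm. The wrist camera had read 64.3 mm and level just after release.
- **Hold-down:** pushing harder raised the force from 10 to 14 N with no further movement. The arm measured about −87° against about −86.7° expected at the stop. A line fit to the arm's own pixels gave −101° to −105°. I discarded that fit, since the pin position and the pictures agreed with the stop.
- **End state:** the gripper was free of everything at 0.28 m. The highest force I saw between moves was about 15 N.
- **Loose parts:** none looked moved in the pictures. The robot arm hid the bevel gears in the last top view, so their last clear view was just before the hold-down swing.

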